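# Fetch the boxed-in bearing and tidy the containers back

## Task

The ball bearing lies in the steel tray, boxed in by the red spray can, the yellow oil bottle and the blue grease tin. First stand all three containers on the grey mat, then put the bearing onto the spindle stub so that it rests flat on the shoulder, and only then stand each container back in the middle of the pad of its own colour in the tray. Do not tip any container over, and let go of everything at the end.

Things in the scene. Friction and masses are not known exactly. Their poses are not given: they have to be found in the camera images.
- can_red: Loose red spray can with a red cap, upright: 48 mm in diameter over its straight side up to 98 mm, 120 mm tall over all; above 98 mm it narrows to a cap 33 mm across. 0.18 to 0.35 kg. Origin: centre of its underside; z along its axis, upwards.
- bottle_yellow: Loose yellow oil bottle (closed, rigid) with a small black nozzle, upright: 48 mm in diameter over its straight side up to 98 mm, 120 mm tall over all; above 98 mm it narrows to a nozzle 20 mm across and less. 0.14 to 0.28 kg. Origin: centre of its underside; z along its axis, upwards.
- tin_blue: Loose blue grease tin (closed), upright: 48 mm in diameter and straight up to 105 mm, 108 mm tall over all. 0.21 to 0.42 kg. Origin: centre of its underside; z along its axis, upwards.
- bearing: Loose steel ball bearing with a black seal, lying flat on the tray's floor: a ring 52 mm in outer diameter, bore 25 mm, 15 mm high (the seal shows 1 mm above). 68 to 92 mm (centre to centre) from the axes of the three containers around it, too close for a gripper to reach down. 0.09 to 0.18 kg. Origin: on its axis at the underside; z along the axis, upwards.
- spindle: Fixed upright spindle stub: green round foot 72 mm across and 8 mm high, on it an aluminium shoulder 40 mm across whose top is 30 mm above the table, and from there a steel post 16 mm in diameter rising to 56 mm (its top 6 mm tapered to 8 mm). The bearing goes over the post and rests on the shoulder, its underside 30 mm above this origin. Origin: on the axis at table height; z up.
- mat: Fixed dark grey mat on the table, the side area: 300 mm long (its x) by 140 mm wide (its y), 3 mm thick. Room for the three containers in a row along x. It lies on one side of the spindle and the tray on the other; which is which varies. Origin: centre of its underside (table height); z up.
- tray: Fixed dark steel tray on the table, 220 mm (x) by 264 mm (y), floor 3 mm thick, rim 14 mm high and 3 mm thick. The three pads lie at x, y = (-45, 0), (35, 78) and (35, -78) mm in its frame, and the bearing near (37, 0). Origin: centre of its underside (table height); z up.
- pad_red: Fixed red square pad, 74 x 74 x 2 mm, lying on the tray's floor under the spray can and showing around its foot: the spray can's own place. The three pads swap places from start to start. Origin: centre of the pad's underside, so its top is 2 mm above; edges along its x and y, z up.
- pad_yellow: Fixed yellow square pad, 74 x 74 x 2 mm, lying on the tray's floor under the oil bottle and showing around its foot: the oil bottle's own place. The three pads swap places from start to start. Origin: centre of the pad's underside, so its top is 2 mm above; edges along its x and y, z up.
- pad_blue: Fixed blue square pad, 74 x 74 x 2 mm, lying on the tray's floor under the grease tin and showing around its foot: the grease tin's own place. The three pads swap places from start to start. Origin: centre of the pad's underside, so its top is 2 mm above; edges along its x and y, z up.
Things that resemble listed ones, but are neither listed nor needed, are in the scene too. What is meant by the can_red is not green, and is the larger of those in its own colour.

How it is judged:
By the outcome, as a careful person would: the job done as asked, in the order asked, and still so for the second after the job is handed in, with the robot touching nothing.
It also fails if it takes over 141 s, if anything falls off the work surface, if the arm or the gripper's body presses on something with over 40 N, if the wrist force passes 120 N, or if a joint passes its speed limit or range.

## Robot

A 7-joint arm with a two-finger parallel gripper is mounted at the origin on the work surface. World frame = base frame: x ahead of the robot, y to its left, z up, the work surface at z = 0. Lengths are in m, angles in rad, forces in N, time in s.
With the tool pointing down it reaches from about 0.425 to 0.925 m from the base axis. Payload 6.8 kg.
Tool frame: the origin (TCP) lies between the finger pads; the fingertips stand r.tcp_to_tips ahead of it and the grasp point (between the pads) lies 3 mm ahead of it (r.tcp_to_tips is the distance from the TCP to the fingertips, in m); z points along the fingers, y is the line along which they close (so a half turn about z gives the same grasp; the last joint's range is limited). The gripper opens to 85 mm and grips with 20 to 120 N. Pads are 22 mm wide; open, the fingers measure 114 mm over their backs; the gripper's body (76 mm by 85 mm) begins 54 mm behind the grasp point. The pads swing forward as they close: fully open they stand 13 mm farther back than shut.
Start: joints at [-1.413, 0.477, 0.022, 1.555, -0.011, 1.109, -0.083], TCP at [0.177, 0.651, 0.253] pointing down, gripper open.
Joint ranges: [-2.96, 2.96], [-0.34, 2.1], [-1.41, 1.46], [0.24, 2.44], [-1.37, 4.51], [0.17, 1.92], [-2.96, 2.96]. Speed limits (rad/s): [2.39, 2.39, 3.14, 3.14, 3.14, 3.14, 3.14].

## Interface

Orientations are given as a rotation vector (axis times angle).
In Python, from bench import r gives the robot as it stands. The module is installed in compiled form; this text tells all that it offers.
- The arm moves only by the tool step_arm, never from a script. Its argument "moves" is a list of rows, each an object of numbers: "rx", "ry", "rz": the turn, a rotation vector about the tool's x, y, z in degrees; "dx", "dy", "dz": the shift along the tool's x, y, z in mm; "gripper": the opening, from -1 (shut) to 1 (fully open). In form: [{"rx": .., "ry": .., "rz": .., "dx": .., "dy": .., "dz": .., "gripper": ..}, ...]. A call has 1 to 20 rows; each row shifts and turns the commanded pose from where the row before left it, along the tool's axes as they then stand; what a row does not reach is not made up. A row lasts 1/8 s, in which the tool goes at most 62.5 mm and 10.7 degrees, less where a joint would pass 70% of its speed; a pose out of reach is approached as far as the arm can. A call is refused whole if a number of a shift passes 62.5 or a number of a turn 10.7, either way. A call with a gripper value outside its range is refused whole. The fingers move at their own pace and stop on an object; "grip_force" is the grip in N (left out, the last holds). Time passes only in rows, so rows that do not move let the fingers close. It gives the time, the measured TCP pose, the force, the opening and the grip force at its end, in the units of the state.
- r.get_obs(): the state, without advancing time (a new reading comes with each control period).
- r.grab_frame(name): name is "scene" or "top"; returns the picture (420x560x3 uint8, blue, green, red); there is no depth.
- r.camera_info(name): a dict with "mtx" (3x3 intrinsics, pixels), "D" ([k1, k2, p1, p2, k3] as OpenCV has them; the pictures are not rectified), "rvec" (rotation vector, rad) and "tvec" (3), from world to camera coordinates, as OpenCV has them. Camera axes: x right, y down, z forward; pixel columns grow to the right and rows downward; lengths in m; the calibration is good to about 2 mm. A picture is of the moment at which its call begins. camera_info takes no time and is no camera call.
- r.hand_in(): hands the job in; it is judged then, once.
The state is a dict: "clock": time; "joints": joint angles; "qvel": joint speeds; "tau": joint torques, N m; "tcp_pos": TCP position; "orientation": TCP orientation; "contact_force": force on the tool from outside, world axes, zero at the start; "moment": the same for the moment, N m; "grip_width": finger opening in m; "gripper_force": force on a finger pad.
Only numpy, scipy, OpenCV 4.12 (cv2) and the standard library are available. Lean on these libraries where they do the work, as an engineer would, in place of code of your own. Each camera call takes 0.05 s, during which the arm holds its last target. There are 200 camera calls.

## Working session

There is one attempt and no reset: what is moved stays moved. The work goes in short steps, Python scripts to look and compute and a tool call to move; the robot and the scene stay as the last step left them, time stands still between calls to the robot, and variables do not carry over. Pictures are saved under pics/ and viewed, at most 14 in all, crops included, and the job is handed in when it is done.

Besides the shell and the picture viewer there is one more tool, called after "Emit:" by a JSON object that holds its "op" and its "data", one argument or row to a line. step_arm: Moves the arm, as the interface text tells. Its arguments: {"type":"object","properties":{"moves":{"type":"array","items":{"type":"object","properties":{"rx":{"type":"number"},"ry":{"type":"number"},"rz":{"type":"number"},"dx":{"type":"number"},"dy":{"type":"number"},"dz":{"type":"number"},"gripper":{"type":"number"}}}},"grip_force":{"type":"number"}},"required":["moves"]}

```bash
mkdir -p pics
cat > h.py <<'E'
import numpy as np, cv2
from scipy.spatial.transform import Rotation as R
from bench import r
def grab(n,f):
    im=r.grab_frame(n); cv2.imwrite('pics/'+f,im); return im
def ray(n,px,z):
    c=r.camera_info(n); M=cv2.Rodrigues(np.array(c['rvec'],float))[0]; t=np.array(c['tvec'],float).ravel()
    u=cv2.undistortPoints(np.array(px,float).reshape(-1,1,2),np.array(c['mtx']),np.array(c['D'])).reshape(-1,2)
    d=np.c_[u,np.ones(len(u))]@M; o=-M.T@t
    return o+d*((np.atleast_1d(z)-o[2])/d[:,2])[:,None]
def proj(n,P):
    c=r.camera_info(n); return cv2.projectPoints(np.array(P,float).reshape(-1,1,3),np.array(c['rvec'],float),np.array(c['tvec'],float),np.array(c['mtx']),np.array(c['D']))[0].reshape(-1,2)
def state():
    o=r.get_obs(); print({k:np.round(o[k],4).tolist() for k in ('clock','tcp_pos','orientation','contact_force','grip_width','gripper_force')}); 
    print(np.round(R.from_rotvec(o['orientation']).as_matrix(),3).tolist()); return o
E
python3 - <<'E'
from h import *
grab('top','t0.png'); grab('scene','s0.png'); o=state(); print(r.tcp_to_tips)
for n in('top','scene'):
    c=r.camera_info(n); M=cv2.Rodrigues(np.array(c['rvec'],float))[0]; print(n,-M.T@np.array(c['tvec']).ravel(),M[2],c['mtx'][0][0])
E
```

```text
{'clock': 0.1, 'tcp_pos': [0.1772, 0.6508, 0.2524], 'orientation': [-0.4162, -3.1138, 0.0026], 'contact_force': [0.4024, -0.0404, 0.3669], 'grip_width': 0.0851, 'gripper_force': 0.0}
[[-0.965, 0.263, -0.0], [0.263, 0.965, -0.002], [-0.0, -0.002, -1.0]]
0.022
top [0.38035907 0.01943182 1.15671375] [ 0.18163519 -0.02157699 -0.98312923] 523.273979523311
scene [ 1.19175184 -0.59115657  0.87775234] [-0.51269742  0.49679788 -0.70023798] 541.499213481042
```

View pics/t0.png

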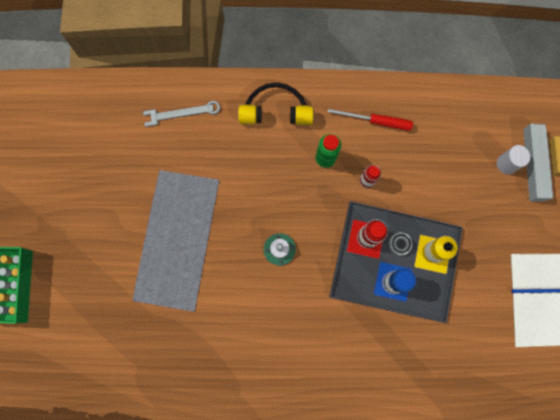

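View pics/s0.png

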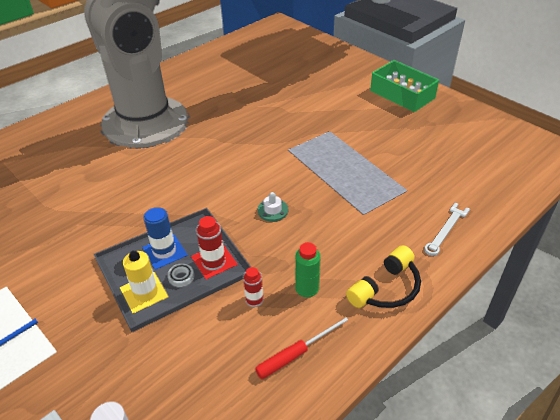

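Both views show the tray at top px (398,262), the mat at (177,240) and the spindle at (280,249). Possible red cans in the top view are (372,235), which is large and stands on the red pad, (371,176), which is small, and (328,151), which is green with a red cap. I choose (372,235). The yellow bottle is at (443,248), not the headphones. The blue tin is at (398,282).

Run:
```python
from h import *
t=cv2.imread('pics/t0.png'); s=cv2.imread('pics/s0.png')
a=cv2.resize(t[195:330,320:475],(689,600),interpolation=cv2.INTER_CUBIC)
cv2.imwrite('pics/crop1.png',a)
b=cv2.resize(s[190:335,85:260],(724,600),interpolation=cv2.INTER_CUBIC); cv2.imwrite('pics/crop2.png',b)
# mat: grey low-saturation region
hsv=cv2.cvtColor(t,cv2.COLOR_BGR2HSV)
def big(m,roi):
    z=np.zeros_like(m); x0,y0,x1,y1=roi; z[y0:y1,x0:x1]=m[y0:y1,x0:x1]
    z=cv2.morphologyEx(z,cv2.MORPH_CLOSE,np.ones((5,5))); c=max(cv2.findContours(z,0,2)[0],key=cv2.contourArea); return c
g=cv2.inRange(hsv,(0,0,30),(180,70,255))
c=big(g,(120,160,235,325)); P=ray('top',c[:,0],0.003)[:,:2]
print('mat',cv2.minAreaRect((P*1000).astype(np.float32)))
c=big(cv2.inRange(hsv,(0,0,0),(180,255,85)),(325,195,470,330)); P=ray('top',c[:,0],0.014)[:,:2]
print('tray',cv2.minAreaRect((P*1000).astype(np.float32)))
c=big(cv2.inRange(hsv,(40,40,20),(95,255,255)),(255,225,305,275)); P=ray('top',c[:,0],0.008)[:,:2]
print('foot',cv2.minEnclosingCircle((P*1000).astype(np.float32)),cv2.fitEllipse((P*1000).astype(np.float32)))
```

```text
mat ((531.12890625, 238.00506591796875), (140.2552032470703, 299.5184631347656), 81.28443145751953)
tray ((485.54461669921875, -253.62301635742188), (264.10015869140625, 218.7823944091797), 77.48580169677734)
foot ((511.0400390625, 7.683377265930176), 35.07223129272461) ((511.1812438964844, 7.728971481323242), (68.20215606689453, 68.50483703613281), 19.81296157836914)
```

View pics/crop1.png

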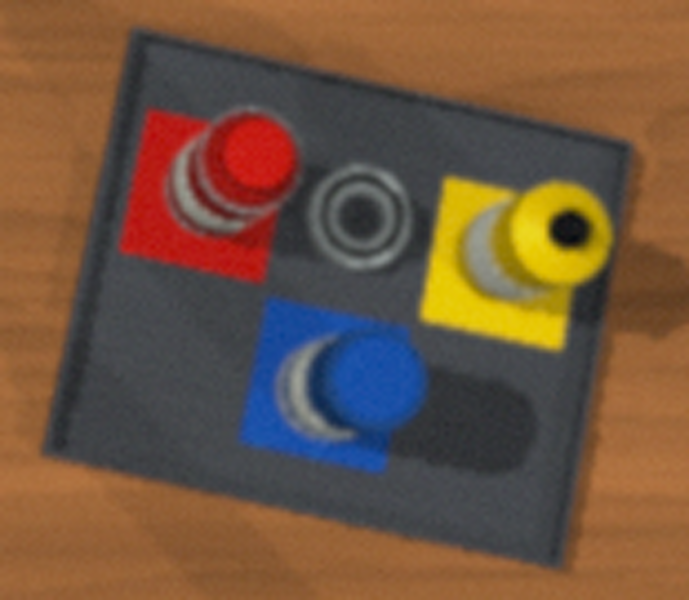

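View pics/crop2.png

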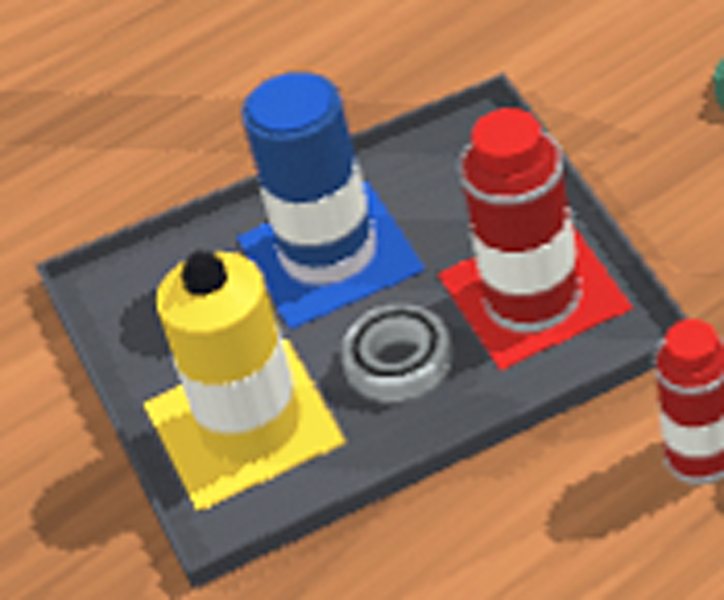

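The crops confirm the red can (crop px 258,155), the bearing (360,217), yellow (570,229) and blue (372,382), each on its own pad. Next I work out positions.

Run:
```python
from h import *
k=155/689; q=135/600
T=lambda p:[(p[0]+.5)*k-.5+320,(p[1]+.5)*q-.5+195]
k2=175/724; q2=145/600
S=lambda p:[(p[0]+.5)*k2-.5+85,(p[1]+.5)*q2-.5+190]
for n,p,p2,z in [('red',(258,155),(507,134),.125),('blue',(374,382),(294,102),.113),('yel',(570,229),(203,263),.123),('bearing',(360,217),(397,345),.018)]:
    print(n,ray('top',[T(p)],z)[0,:2].round(4),ray('scene',[S(p2)],z)[0,:2].round(4))
for n,a,b in [('red',(150,110),None),('rd',(268,282),(122,252)),('blue',(268,298),(385,472)),('blue2',(410,328),(240,443)),('yel',(445,178),(563,350))]:
    if b: 
        P=ray('top',[T(a),T(b)],.005)[:,:2]; print(n,P.mean(0).round(4),P.round(4).tolist())
P=ray('top',[T((150,110)),T((268,282))],.005)[:,:2]; print('red',P.mean(0))
for d in (12.515,):
    a=np.radians(-d); M=np.array([[np.cos(a),-np.sin(a)],[np.sin(a),np.cos(a)]])
    for x in [(-45,0),(35,78),(35,-78),(37,0)]: print(x,(np.array([.4855,-.2536])+M@np.array(x)/1000).round(4))
```

```text
red [ 0.5387 -0.1885] [ 0.5419 -0.1902]
blue [ 0.4371 -0.242 ] [ 0.4413 -0.2438]
yel [ 0.5061 -0.3329] [ 0.5088 -0.336 ]
bearing [ 0.5243 -0.2609] [ 0.5272 -0.2624]
rd [ 0.5001 -0.1796] [[0.4928, -0.2163], [0.5074, -0.1428]]
blue [ 0.4416 -0.2448] [[0.4848, -0.2162], [0.3984, -0.2735]]
blue2 [ 0.4414 -0.2445] [[0.47, -0.2882], [0.4127, -0.2008]]
yel [ 0.5026 -0.3378] [[0.5462, -0.3087], [0.459, -0.3669]]
red [ 0.53619455 -0.18714918]
(-45, 0) [ 0.4416 -0.2438]
(35, 78) [ 0.5366 -0.185 ]
(35, -78) [ 0.5028 -0.3373]
(37, 0) [ 0.5216 -0.2616]
```

Emit:
{"op": "step_arm", "data": {
  "moves": [
    {"dx": -20, "dy": -12, "gripper": 1},
    {"dx": -40, "dy": -25},
    {"dx": -40, "dy": -25},
    {"dx": -40, "dy": -25},
    {"dx": -40, "dy": -25},
    {"dx": -40, "dy": -25},
    {"dx": -40, "dy": -25},
    {"dx": -40, "dy": -25},
    {"dx": -40, "dy": -25},
    {"dx": -40, "dy": -25},
    {"dx": -24, "dy": -30},
    {"dx": -20, "dy": -45},
    {"dx": -20, "dy": -45},
    {"dx": -20, "dy": -45},
    {"dx": -20, "dy": -45},
    {"dx": -20, "dy": -45},
    {"dx": -20, "dy": -45},
    {"dx": -20, "dy": -45},
    {"dx": -20, "dy": -45},
    {"dx": -10, "dy": -30}
  ],
  "grip_force": 50
}}

```text
invalid input at $.moves[0]: expected keys rx, ry, rz, dx, dy, dz, gripper
```

```bash
cat >> h.py <<'E'
def go(x,y,z=None):
    o=r.get_obs(); p=np.array(o['tcp_pos']); M=R.from_rotvec(o['orientation']).as_matrix()
    d=np.array([x,y,p[2] if z is None else z])-p; print('clock',round(o['clock'],2),'tcp',p.round(4),'tool mm',(M.T@d*1000).round(1),'yaw y-axis',M[:,1].round(3),'w',round(o['grip_width'],4),'F',np.round(o['contact_force'],1),'j',np.round(o['joints'],2))
E
python3 -c "
from h import *
go(.540,-.189)"
```

```text
clock 0.1 tcp [0.1772 0.6508 0.2524] tool mm [-570.7 -715.     1.2] yaw y-axis [ 0.263  0.965 -0.002] w 0.0851 F [ 0.4 -0.   0.4] j [-1.41  0.48  0.02  1.56 -0.01  1.11 -0.08]
```

Emit:
{"op": "step_arm", "data": {
  "moves": [
    {"rx": 0, "ry": 0, "rz": 0, "dx": -20, "dy": -12, "dz": 0, "gripper": 1},
    {"rx": 0, "ry": 0, "rz": 0, "dx": -40, "dy": -25, "dz": 0, "gripper": 1},
    {"rx": 0, "ry": 0, "rz": 0, "dx": -40, "dy": -25, "dz": 0, "gripper": 1},
    {"rx": 0, "ry": 0, "rz": 0, "dx": -40, "dy": -25, "dz": 0, "gripper": 1},
    {"rx": 0, "ry": 0, "rz": 0, "dx": -40, "dy": -25, "dz": 0, "gripper": 1},
    {"rx": 0, "ry": 0, "rz": 0, "dx": -40, "dy": -25, "dz": 0, "gripper": 1},
    {"rx": 0, "ry": 0, "rz": 0, "dx": -40, "dy": -25, "dz": 0, "gripper": 1},
    {"rx": 0, "ry": 0, "rz": 0, "dx": -40, "dy": -25, "dz": 0, "gripper": 1},
    {"rx": 0, "ry": 0, "rz": 0, "dx": -40, "dy": -25, "dz": 0, "gripper": 1},
    {"rx": 0, "ry": 0, "rz": 0, "dx": -40, "dy": -25, "dz": 0, "gripper": 1},
    {"rx": 0, "ry": 0, "rz": 0, "dx": -24, "dy": -30, "dz": 0, "gripper": 1},
    {"rx": 0, "ry": 0, "rz": 0, "dx": -20, "dy": -50, "dz": 0, "gripper": 1},
    {"rx": 0, "ry": 0, "rz": 0, "dx": -20, "dy": -50, "dz": 0, "gripper": 1},
    {"rx": 0, "ry": 0, "rz": 0, "dx": -20, "dy": -50, "dz": 0, "gripper": 1},
    {"rx": 0, "ry": 0, "rz": 0, "dx": -20, "dy": -50, "dz": 0, "gripper": 1},
    {"rx": 0, "ry": 0, "rz": 0, "dx": -20, "dy": -50, "dz": 0, "gripper": 1},
    {"rx": 0, "ry": 0, "rz": 0, "dx": -20, "dy": -50, "dz": 0, "gripper": 1},
    {"rx": 0, "ry": 0, "rz": 0, "dx": -20, "dy": -50, "dz": 0, "gripper": 1},
    {"rx": 0, "ry": 0, "rz": 0, "dx": -20, "dy": -50, "dz": 0, "gripper": 1},
    {"rx": 0, "ry": 0, "rz": 0, "dx": -10, "dy": -30, "dz": 0, "gripper": 1}
  ],
  "grip_force": 50
}}

```text
clock: 2.6
tcp_pos: [0.5463, -0.1769, 0.2534]
orientation: [-0.424, -3.113, 0.002]
contact_force: [0.4, 0.1, -1.1]
grip_width: 0.0852
gripper_force: 0.0
```

```bash
python3 -c "
from h import *
go(.540,-.189)"
```

```text
clock 2.6 tcp [ 0.5463 -0.1769  0.2534] tool mm [  2.8 -13.4   0. ] yaw y-axis [ 0.268  0.964 -0.001] w 0.0852 F [ 0.4  0.1 -1.1] j [-0.12  0.32  0.41  1.82 -0.15  1.02  1.65]
```

Emit:
{"op": "step_arm", "data": {
  "moves": [
    {"rx": 0, "ry": 0, "rz": 0, "dx": 3, "dy": -13, "dz": 0, "gripper": 1},
    {"rx": 0, "ry": 0, "rz": 0, "dx": 0, "dy": 0, "dz": 30, "gripper": 1},
    {"rx": 0, "ry": 0, "rz": 0, "dx": 0, "dy": 0, "dz": 40, "gripper": 1},
    {"rx": 0, "ry": 0, "rz": 0, "dx": 0, "dy": 0, "dz": 40, "gripper": 1},
    {"rx": 0, "ry": 0, "rz": 0, "dx": 0, "dy": 0, "dz": 35, "gripper": 1},
    {"rx": 0, "ry": 0, "rz": 0, "dx": 0, "dy": 0, "dz": 20, "gripper": 1},
    {"rx": 0, "ry": 0, "rz": 0, "dx": 0, "dy": 0, "dz": 0, "gripper": 1}
  ]
}}

```text
clock: 3.48
tcp_pos: [0.5398, -0.1829, 0.087]
orientation: [-0.415, -3.11, -0.001]
contact_force: [0.0, 0.7, 0.2]
grip_width: 0.0852
gripper_force: 0.0
```

```bash
python3 -c "
from h import *
go(.540,-.189)
a=grab('scene','s1.png'); cv2.imwrite('pics/s1c.png',cv2.resize(a[100:335,85:365],(715,600),interpolation=cv2.INTER_CUBIC))"
```

```text
clock 3.48 tcp [ 0.5398 -0.1829  0.087 ] tool mm [-1.8 -5.9 -0. ] yaw y-axis [0.262 0.965 0.   ] w 0.0852 F [0.  0.7 0.2] j [-0.04  0.54  0.33  1.96 -0.26  0.69  1.76]
```

View pics/s1c.png

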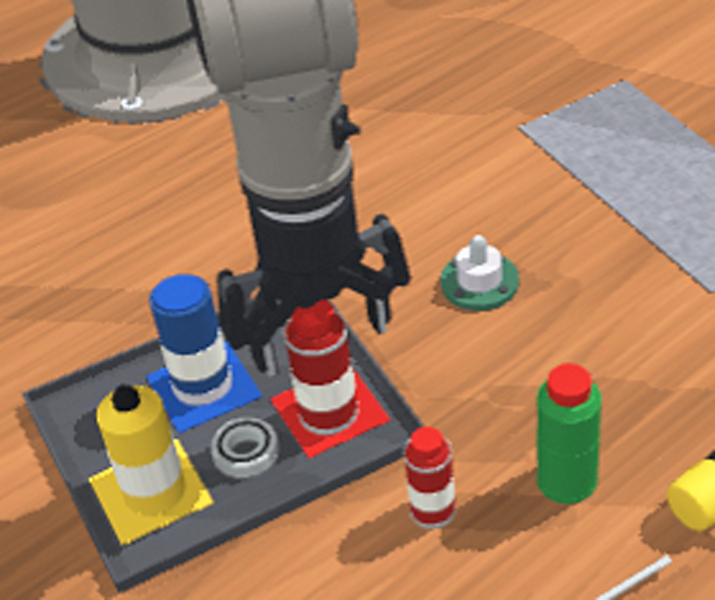

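The fingers straddle the red can at crop px (268,350) and (378,310), and the gripper body is clear. I centre, close and lift.

Emit:
{"op": "step_arm", "data": {
  "moves": [
    {"rx": 0, "ry": 0, "rz": 0, "dx": -2, "dy": -6, "dz": 0, "gripper": 1},
    {"rx": 0, "ry": 0, "rz": 0, "dx": 0, "dy": 0, "dz": 0, "gripper": -1},
    {"rx": 0, "ry": 0, "rz": 0, "dx": 0, "dy": 0, "dz": 0, "gripper": -1},
    {"rx": 0, "ry": 0, "rz": 0, "dx": 0, "dy": 0, "dz": 0, "gripper": -1},
    {"rx": 0, "ry": 0, "rz": 0, "dx": 0, "dy": 0, "dz": 0, "gripper": -1},
    {"rx": 0, "ry": 0, "rz": 0, "dx": 0, "dy": 0, "dz": 0, "gripper": -1}
  ]
}}

```text
clock: 4.28
tcp_pos: [0.5425, -0.19, 0.0891]
orientation: [0.416, 3.113, 0.0]
contact_force: [-0.6, 0.0, 5.9]
grip_width: 0.0466
gripper_force: 50.9
```

```bash
python3 -c "
from h import *
go(.615,.225)"
```

```text
clock 4.28 tcp [ 0.5425 -0.19    0.0891] tool mm [3.900e+01 4.195e+02 1.000e-01] yaw y-axis [0.262 0.965 0.   ] w 0.0466 F [-0.6  0.   5.9] j [-0.03  0.54  0.33  1.95 -0.27  0.7   1.77]
```

Emit:
{"op": "step_arm", "data": {
  "moves": [
    {"rx": 0, "ry": 0, "rz": 0, "dx": 0, "dy": 0, "dz": -10, "gripper": -1},
    {"rx": 0, "ry": 0, "rz": 0, "dx": 0, "dy": 0, "dz": -30, "gripper": -1},
    {"rx": 0, "ry": 0, "rz": 0, "dx": 0, "dy": 0, "dz": -40, "gripper": -1},
    {"rx": 0, "ry": 0, "rz": 0, "dx": 0, "dy": 0, "dz": -40, "gripper": -1},
    {"rx": 0, "ry": 0, "rz": 0, "dx": 1, "dy": 10, "dz": -25, "gripper": -1},
    {"rx": 0, "ry": 0, "rz": 0, "dx": 2, "dy": 25, "dz": -5, "gripper": -1},
    {"rx": 0, "ry": 0, "rz": 0, "dx": 4, "dy": 40, "dz": 0, "gripper": -1},
    {"rx": 0, "ry": 0, "rz": 0, "dx": 4, "dy": 45, "dz": 0, "gripper": -1},
    {"rx": 0, "ry": 0, "rz": 0, "dx": 4, "dy": 45, "dz": 0, "gripper": -1},
    {"rx": 0, "ry": 0, "rz": 0, "dx": 4, "dy": 45, "dz": 0, "gripper": -1},
    {"rx": 0, "ry": 0, "rz": 0, "dx": 4, "dy": 45, "dz": 0, "gripper": -1},
    {"rx": 0, "ry": 0, "rz": 0, "dx": 4, "dy": 45, "dz": 0, "gripper": -1},
    {"rx": 0, "ry": 0, "rz": 0, "dx": 4, "dy": 45, "dz": 0, "gripper": -1},
    {"rx": 0, "ry": 0, "rz": 0, "dx": 4, "dy": 40, "dz": 0, "gripper": -1},
    {"rx": 0, "ry": 0, "rz": 0, "dx": 3, "dy": 25, "dz": 0, "gripper": -1},
    {"rx": 0, "ry": 0, "rz": 0, "dx": 1, "dy": 10, "dz": 5, "gripper": -1},
    {"rx": 0, "ry": 0, "rz": 0, "dx": 0, "dy": 0, "dz": 30, "gripper": -1},
    {"rx": 0, "ry": 0, "rz": 0, "dx": 0, "dy": 0, "dz": 40, "gripper": -1},
    {"rx": 0, "ry": 0, "rz": 0, "dx": 0, "dy": 0, "dz": 40, "gripper": -1},
    {"rx": 0, "ry": 0, "rz": 0, "dx": 0, "dy": 0, "dz": 15, "gripper": -1}
  ]
}}

```text
clock: 6.78
tcp_pos: [0.6133, 0.2229, 0.1057]
orientation: [-0.419, -3.11, 0.006]
contact_force: [-0.6, 0.1, -2.2]
grip_width: 0.0468
gripper_force: 52.0
```

```bash
python3 -c "
from h import *
grab('top','t1.png');go(.615,.225,.0875)"
```

```text
clock 6.83 tcp [0.6132 0.2232 0.105 ] tool mm [-1.3  2.3 17.5] yaw y-axis [ 0.264  0.964 -0.004] w 0.0467 F [-1.2  0.6 -3.5] j [-0.62  0.61  0.24  1.74 -0.19  0.82  1.02]
```

Emit:
{"op": "step_arm", "data": {
  "moves": [
    {"rx": 0, "ry": 0, "rz": 0, "dx": -1, "dy": 2, "dz": 10, "gripper": -1},
    {"rx": 0, "ry": 0, "rz": 0, "dx": 0, "dy": 0, "dz": 5, "gripper": -1},
    {"rx": 0, "ry": 0, "rz": 0, "dx": 0, "dy": 0, "dz": 2, "gripper": -1},
    {"rx": 0, "ry": 0, "rz": 0, "dx": 0, "dy": 0, "dz": 0, "gripper": -1},
    {"rx": 0, "ry": 0, "rz": 0, "dx": 0, "dy": 0, "dz": 0, "gripper": -1}
  ]
}}

```text
clock: 7.45
tcp_pos: [0.6165, 0.2272, 0.0918]
orientation: [0.416, 3.113, 0.001]
contact_force: [-0.2, -0.1, -2.7]
grip_width: 0.0468
gripper_force: 52.1
```

```bash
python3 -c "
from h import *
go(.439,-.243,.0875)"
```

```text
clock 7.45 tcp [0.6165 0.2272 0.0918] tool mm [  47.8 -500.3    4. ] yaw y-axis [0.263 0.965 0.001] w 0.0468 F [-0.2 -0.1 -2.7] j [-0.62  0.63  0.24  1.74 -0.2   0.79  1.02]
```

Emit:
{"op": "step_arm", "data": {
  "moves": [
    {"rx": 0, "ry": 0, "rz": 0, "dx": 0, "dy": 0, "dz": 3, "gripper": -1},
    {"rx": 0, "ry": 0, "rz": 0, "dx": 0, "dy": 0, "dz": 1, "gripper": -1},
    {"rx": 0, "ry": 0, "rz": 0, "dx": 0, "dy": 0, "dz": 0, "gripper": -1},
    {"rx": 0, "ry": 0, "rz": 0, "dx": 0, "dy": 0, "dz": 0, "gripper": -1}
  ]
}}

```text
clock: 7.95
tcp_pos: [0.6162, 0.2271, 0.0872]
orientation: [-0.416, -3.114, 0.0]
contact_force: [0.1, -0.6, -3.1]
grip_width: 0.0466
gripper_force: 52.1
```

Emit:
{"op": "step_arm", "data": {
  "moves": [
    {"rx": 0, "ry": 0, "rz": 0, "dx": 0, "dy": 0, "dz": 0, "gripper": 1},
    {"rx": 0, "ry": 0, "rz": 0, "dx": 0, "dy": 0, "dz": 0, "gripper": 1},
    {"rx": 0, "ry": 0, "rz": 0, "dx": 0, "dy": 0, "dz": 0, "gripper": 1},
    {"rx": 0, "ry": 0, "rz": 0, "dx": 0, "dy": 0, "dz": -20, "gripper": 1},
    {"rx": 0, "ry": 0, "rz": 0, "dx": 0, "dy": 0, "dz": -40, "gripper": 1},
    {"rx": 0, "ry": 0, "rz": 0, "dx": 0, "dy": 0, "dz": -50, "gripper": 1},
    {"rx": 0, "ry": 0, "rz": 0, "dx": 0, "dy": -10, "dz": -45, "gripper": 1},
    {"rx": 0, "ry": 0, "rz": 0, "dx": 3, "dy": -30, "dz": -10, "gripper": 1},
    {"rx": 0, "ry": 0, "rz": 0, "dx": 5, "dy": -50, "dz": 0, "gripper": 1},
    {"rx": 0, "ry": 0, "rz": 0, "dx": 5, "dy": -50, "dz": 0, "gripper": 1},
    {"rx": 0, "ry": 0, "rz": 0, "dx": 5, "dy": -50, "dz": 0, "gripper": 1},
    {"rx": 0, "ry": 0, "rz": 0, "dx": 5, "dy": -50, "dz": 0, "gripper": 1},
    {"rx": 0, "ry": 0, "rz": 0, "dx": 5, "dy": -50, "dz": 0, "gripper": 1},
    {"rx": 0, "ry": 0, "rz": 0, "dx": 5, "dy": -50, "dz": 0, "gripper": 1},
    {"rx": 0, "ry": 0, "rz": 0, "dx": 5, "dy": -50, "dz": 0, "gripper": 1},
    {"rx": 0, "ry": 0, "rz": 0, "dx": 5, "dy": -50, "dz": 0, "gripper": 1},
    {"rx": 0, "ry": 0, "rz": 0, "dx": 5, "dy": -40, "dz": 0, "gripper": 1},
    {"rx": 0, "ry": 0, "rz": 0, "dx": 0, "dy": -20, "dz": 0, "gripper": 1},
    {"rx": 0, "ry": 0, "rz": 0, "dx": 0, "dy": 0, "dz": 0, "gripper": 1},
    {"rx": 0, "ry": 0, "rz": 0, "dx": 0, "dy": 0, "dz": 0, "gripper": 1}
  ]
}}

```text
clock: 10.45
tcp_pos: [0.4392, -0.2417, 0.2528]
orientation: [0.415, 3.113, 0.001]
contact_force: [0.4, 0.0, -0.6]
grip_width: 0.0851
gripper_force: 0.0
```

```bash
python3 -c "
from h import *
a=grab('top','t2.png');cv2.imwrite('pics/t2c.png',cv2.resize(a[120:340,110:480],(800,476),interpolation=cv2.INTER_CUBIC));go(.439,-.243,.0875)"
```

```text
clock 10.5 tcp [ 0.4393 -0.2415  0.2527] tool mm [-1.000e-01 -1.700e+00  1.652e+02] yaw y-axis [0.261 0.965 0.001] w 0.0853 F [-1.2 -0.2 -0.4] j [-0.07  0.2   0.51  1.99 -0.12  0.98  1.81]
```

View pics/t2c.png

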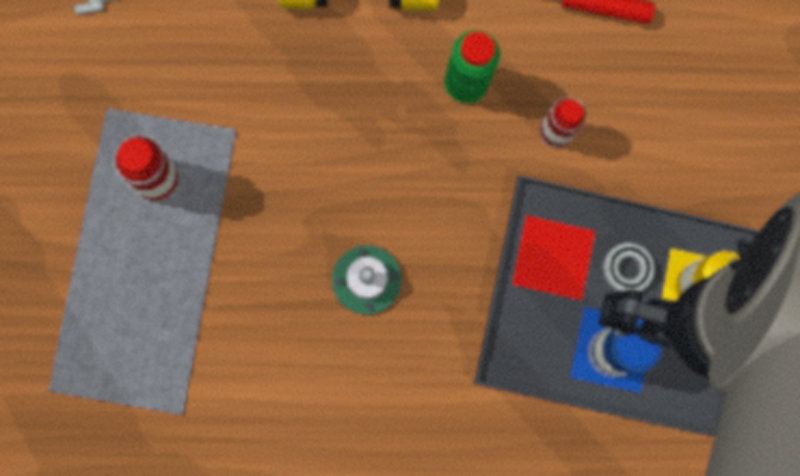

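Red stands on the mat at crop px (150,180). The gripper is above the blue tin at about (634,350), so I descend and grip.

Emit:
{"op": "step_arm", "data": {
  "moves": [
    {"rx": 0, "ry": 0, "rz": 0, "dx": 0, "dy": -2, "dz": 20, "gripper": 1},
    {"rx": 0, "ry": 0, "rz": 0, "dx": 0, "dy": 0, "dz": 40, "gripper": 1},
    {"rx": 0, "ry": 0, "rz": 0, "dx": 0, "dy": 0, "dz": 40, "gripper": 1},
    {"rx": 0, "ry": 0, "rz": 0, "dx": 0, "dy": 0, "dz": 40, "gripper": 1},
    {"rx": 0, "ry": 0, "rz": 0, "dx": 0, "dy": 0, "dz": 20, "gripper": 1},
    {"rx": 0, "ry": 0, "rz": 0, "dx": 0, "dy": 0, "dz": 4, "gripper": 1},
    {"rx": 0, "ry": 0, "rz": 0, "dx": 0, "dy": 0, "dz": 0, "gripper": 1},
    {"rx": 0, "ry": 0, "rz": 0, "dx": 0, "dy": 0, "dz": 0, "gripper": 1},
    {"rx": 0, "ry": 0, "rz": 0, "dx": 0, "dy": 0, "dz": 0, "gripper": -1},
    {"rx": 0, "ry": 0, "rz": 0, "dx": 0, "dy": 0, "dz": 0, "gripper": -1},
    {"rx": 0, "ry": 0, "rz": 0, "dx": 0, "dy": 0, "dz": 0, "gripper": -1},
    {"rx": 0, "ry": 0, "rz": 0, "dx": 0, "dy": 0, "dz": 0, "gripper": -1},
    {"rx": 0, "ry": 0, "rz": 0, "dx": 0, "dy": 0, "dz": 0, "gripper": -1}
  ]
}}

```text
clock: 12.12
tcp_pos: [0.4385, -0.2446, 0.0889]
orientation: [0.416, 3.113, 0.0]
contact_force: [-0.1, 2.0, 5.4]
grip_width: 0.0469
gripper_force: 50.4
```

```bash
python3 -c "
from h import *
go(.447,.251)"
```

```text
clock 12.12 tcp [ 0.4385 -0.2446  0.0889] tool mm [1.220e+02 4.805e+02 1.000e-01] yaw y-axis [0.263 0.965 0.   ] w 0.0469 F [-0.1  2.   5.4] j [ 0.05  0.46  0.41  2.12 -0.31  0.62  1.99]
```

Emit:
{"op": "step_arm", "data": {
  "moves": [
    {"rx": 0, "ry": 0, "rz": 0, "dx": 0, "dy": 0, "dz": -10, "gripper": -1},
    {"rx": 0, "ry": 0, "rz": 0, "dx": 0, "dy": 0, "dz": -30, "gripper": -1},
    {"rx": 0, "ry": 0, "rz": 0, "dx": 0, "dy": 0, "dz": -45, "gripper": -1},
    {"rx": 0, "ry": 0, "rz": 0, "dx": 0, "dy": 0, "dz": -45, "gripper": -1},
    {"rx": 0, "ry": 0, "rz": 0, "dx": 0, "dy": 10, "dz": -15, "gripper": -1},
    {"rx": 0, "ry": 0, "rz": 0, "dx": 0, "dy": 30, "dz": -5, "gripper": -1},
    {"rx": 0, "ry": 0, "rz": 0, "dx": 0, "dy": 50, "dz": 0, "gripper": -1},
    {"rx": 0, "ry": 0, "rz": 0, "dx": 0, "dy": 50, "dz": 0, "gripper": -1},
    {"rx": 0, "ry": 0, "rz": 0, "dx": 2, "dy": 50, "dz": 0, "gripper": -1},
    {"rx": 0, "ry": 0, "rz": 0, "dx": 5, "dy": 50, "dz": 0, "gripper": -1},
    {"rx": 0, "ry": 0, "rz": 0, "dx": 10, "dy": 50, "dz": 0, "gripper": -1},
    {"rx": 0, "ry": 0, "rz": 0, "dx": 15, "dy": 50, "dz": 0, "gripper": -1},
    {"rx": 0, "ry": 0, "rz": 0, "dx": 20, "dy": 50, "dz": 0, "gripper": -1},
    {"rx": 0, "ry": 0, "rz": 0, "dx": 25, "dy": 40, "dz": 0, "gripper": -1},
    {"rx": 0, "ry": 0, "rz": 0, "dx": 25, "dy": 30, "dz": 0, "gripper": -1},
    {"rx": 0, "ry": 0, "rz": 0, "dx": 15, "dy": 15, "dz": 0, "gripper": -1},
    {"rx": 0, "ry": 0, "rz": 0, "dx": 5, "dy": 5, "dz": 20, "gripper": -1},
    {"rx": 0, "ry": 0, "rz": 0, "dx": 0, "dy": 0, "dz": 40, "gripper": -1},
    {"rx": 0, "ry": 0, "rz": 0, "dx": 0, "dy": 0, "dz": 40, "gripper": -1},
    {"rx": 0, "ry": 0, "rz": 0, "dx": 0, "dy": 0, "dz": 20, "gripper": -1}
  ]
}}

```text
clock: 14.62
tcp_pos: [0.4453, 0.2495, 0.1166]
orientation: [-0.416, -3.112, 0.004]
contact_force: [-0.0, -0.7, -2.1]
grip_width: 0.0468
gripper_force: 51.9
```

Emit:
{"op": "step_arm", "data": {
  "moves": [
    {"rx": 0, "ry": 0, "rz": 0, "dx": 0, "dy": 0, "dz": 10, "gripper": -1},
    {"rx": 0, "ry": 0, "rz": 0, "dx": 0, "dy": 0, "dz": 3, "gripper": -1},
    {"rx": 0, "ry": 0, "rz": 0, "dx": 0, "dy": 0, "dz": 0, "gripper": -1},
    {"rx": 0, "ry": 0, "rz": 0, "dx": 0, "dy": 0, "dz": 0, "gripper": -1}
  ]
}}

```text
clock: 15.12
tcp_pos: [0.447, 0.2508, 0.1061]
orientation: [0.416, 3.113, 0.002]
contact_force: [0.6, -0.3, -2.5]
grip_width: 0.0472
gripper_force: 51.9
```

```bash
python3 -c "
from h import *
go(.447,.251,.087)"
```

```text
clock 15.12 tcp [0.447  0.2508 0.1061] tool mm [ 0.   0.1 19.1] yaw y-axis [0.263 0.965 0.001] w 0.0472 F [ 0.6 -0.3 -2.5] j [-0.79  0.42  0.19  2.08 -0.13  0.66  0.79]
```

Emit:
{"op": "step_arm", "data": {
  "moves": [
    {"rx": 0, "ry": 0, "rz": 0, "dx": 0, "dy": 0, "dz": 10, "gripper": -1},
    {"rx": 0, "ry": 0, "rz": 0, "dx": 0, "dy": 0, "dz": 6, "gripper": -1},
    {"rx": 0, "ry": 0, "rz": 0, "dx": 0, "dy": 0, "dz": 3, "gripper": -1},
    {"rx": 0, "ry": 0, "rz": 0, "dx": 0, "dy": 0, "dz": 0, "gripper": -1},
    {"rx": 0, "ry": 0, "rz": 0, "dx": 0, "dy": 0, "dz": 0, "gripper": -1}
  ]
}}

```text
clock: 15.75
tcp_pos: [0.4463, 0.2503, 0.0869]
orientation: [-0.417, -3.113, 0.001]
contact_force: [-2.8, -0.8, 9.2]
grip_width: 0.0469
gripper_force: 52.5
```

```bash
python3 -c "
from h import *
go(.5075,-.3345,.087)"
```

```text
clock 15.75 tcp [0.4463 0.2503 0.0869] tool mm [-2.128e+02 -5.482e+02 -1.000e-01] yaw y-axis [ 0.263  0.965 -0.   ] w 0.0469 F [-2.8 -0.8  9.2] j [-0.78  0.45  0.18  2.09 -0.14  0.62  0.8 ]
```

Emit:
{"op": "step_arm", "data": {
  "moves": [
    {"rx": 0, "ry": 0, "rz": 0, "dx": 0, "dy": 0, "dz": 0, "gripper": 1},
    {"rx": 0, "ry": 0, "rz": 0, "dx": 0, "dy": 0, "dz": 0, "gripper": 1},
    {"rx": 0, "ry": 0, "rz": 0, "dx": 0, "dy": 0, "dz": 0, "gripper": 1},
    {"rx": 0, "ry": 0, "rz": 0, "dx": 0, "dy": 0, "dz": -20, "gripper": 1},
    {"rx": 0, "ry": 0, "rz": 0, "dx": 0, "dy": 0, "dz": -45, "gripper": 1},
    {"rx": 0, "ry": 0, "rz": 0, "dx": 0, "dy": 0, "dz": -50, "gripper": 1},
    {"rx": 0, "ry": 0, "rz": 0, "dx": -5, "dy": -10, "dz": -45, "gripper": 1},
    {"rx": 0, "ry": 0, "rz": 0, "dx": -20, "dy": -20, "dz": -5, "gripper": 1},
    {"rx": 0, "ry": 0, "rz": 0, "dx": -25, "dy": -45, "dz": 0, "gripper": 1},
    {"rx": 0, "ry": 0, "rz": 0, "dx": -25, "dy": -50, "dz": 0, "gripper": 1},
    {"rx": 0, "ry": 0, "rz": 0, "dx": -25, "dy": -55, "dz": 0, "gripper": 1},
    {"rx": 0, "ry": 0, "rz": 0, "dx": -20, "dy": -55, "dz": 0, "gripper": 1},
    {"rx": 0, "ry": 0, "rz": 0, "dx": -20, "dy": -55, "dz": 0, "gripper": 1},
    {"rx": 0, "ry": 0, "rz": 0, "dx": -20, "dy": -55, "dz": 0, "gripper": 1},
    {"rx": 0, "ry": 0, "rz": 0, "dx": -20, "dy": -55, "dz": 0, "gripper": 1},
    {"rx": 0, "ry": 0, "rz": 0, "dx": -18, "dy": -55, "dz": 0, "gripper": 1},
    {"rx": 0, "ry": 0, "rz": 0, "dx": -10, "dy": -50, "dz": 0, "gripper": 1},
    {"rx": 0, "ry": 0, "rz": 0, "dx": -5, "dy": -43, "dz": 0, "gripper": 1},
    {"rx": 0, "ry": 0, "rz": 0, "dx": 0, "dy": 0, "dz": 0, "gripper": 1},
    {"rx": 0, "ry": 0, "rz": 0, "dx": 0, "dy": 0, "dz": 0, "gripper": 1}
  ]
}}

```text
clock: 18.25
tcp_pos: [0.5081, -0.3336, 0.2509]
orientation: [-0.416, -3.113, -0.001]
contact_force: [0.4, 0.6, -0.5]
grip_width: 0.0854
gripper_force: 0.0
```

```bash
python3 -c "
from h import *
go(.5075,-.3345,.087)"
```

```text
clock 18.25 tcp [ 0.5081 -0.3336  0.2509] tool mm [  0.2  -1.2 163.9] yaw y-axis [0.263 0.965 0.001] w 0.0854 F [ 0.4  0.6 -0.5] j [ 0.07  0.4   0.54  1.75 -0.24  1.05  2.  ]
```

Emit:
{"op": "step_arm", "data": {
  "moves": [
    {"rx": 0, "ry": 0, "rz": 0, "dx": 0, "dy": -1, "dz": 20, "gripper": 1},
    {"rx": 0, "ry": 0, "rz": 0, "dx": 0, "dy": 0, "dz": 40, "gripper": 1},
    {"rx": 0, "ry": 0, "rz": 0, "dx": 0, "dy": 0, "dz": 40, "gripper": 1},
    {"rx": 0, "ry": 0, "rz": 0, "dx": 0, "dy": 0, "dz": 40, "gripper": 1},
    {"rx": 0, "ry": 0, "rz": 0, "dx": 0, "dy": 0, "dz": 18, "gripper": 1},
    {"rx": 0, "ry": 0, "rz": 0, "dx": 0, "dy": 0, "dz": 4, "gripper": 1},
    {"rx": 0, "ry": 0, "rz": 0, "dx": 0, "dy": 0, "dz": 0, "gripper": 1},
    {"rx": 0, "ry": 0, "rz": 0, "dx": 0, "dy": 0, "dz": 0, "gripper": 1},
    {"rx": 0, "ry": 0, "rz": 0, "dx": 0, "dy": 0, "dz": 0, "gripper": -1},
    {"rx": 0, "ry": 0, "rz": 0, "dx": 0, "dy": 0, "dz": 0, "gripper": -1},
    {"rx": 0, "ry": 0, "rz": 0, "dx": 0, "dy": 0, "dz": 0, "gripper": -1},
    {"rx": 0, "ry": 0, "rz": 0, "dx": 0, "dy": 0, "dz": 0, "gripper": -1},
    {"rx": 0, "ry": 0, "rz": 0, "dx": 0, "dy": 0, "dz": 0, "gripper": -1}
  ]
}}

```text
clock: 19.88
tcp_pos: [0.5081, -0.3354, 0.09]
orientation: [0.417, 3.113, -0.0]
contact_force: [-0.7, 1.2, 5.2]
grip_width: 0.0468
gripper_force: 50.9
```

```bash
python3 -c "
from h import *
go(.531,.238)"
```

```text
clock 19.88 tcp [ 0.5081 -0.3354  0.09  ] tool mm [ 1.286e+02  5.593e+02 -1.000e-01] yaw y-axis [0.263 0.965 0.   ] w 0.0468 F [-0.7  1.2  5.2] j [ 0.16  0.6   0.44  1.87 -0.36  0.75  2.1 ]
```

Emit:
{"op": "step_arm", "data": {
  "moves": [
    {"rx": 0, "ry": 0, "rz": 0, "dx": 0, "dy": 0, "dz": -10, "gripper": -1},
    {"rx": 0, "ry": 0, "rz": 0, "dx": 0, "dy": 0, "dz": -30, "gripper": -1},
    {"rx": 0, "ry": 0, "rz": 0, "dx": 0, "dy": 0, "dz": -45, "gripper": -1},
    {"rx": 0, "ry": 0, "rz": 0, "dx": 0, "dy": 0, "dz": -45, "gripper": -1},
    {"rx": 0, "ry": 0, "rz": 0, "dx": 0, "dy": 10, "dz": -20, "gripper": -1},
    {"rx": 0, "ry": 0, "rz": 0, "dx": 5, "dy": 30, "dz": 0, "gripper": -1},
    {"rx": 0, "ry": 0, "rz": 0, "dx": 10, "dy": 45, "dz": 0, "gripper": -1},
    {"rx": 0, "ry": 0, "rz": 0, "dx": 10, "dy": 50, "dz": 0, "gripper": -1},
    {"rx": 0, "ry": 0, "rz": 0, "dx": 10, "dy": 50, "dz": 0, "gripper": -1},
    {"rx": 0, "ry": 0, "rz": 0, "dx": 10, "dy": 50, "dz": 0, "gripper": -1},
    {"rx": 0, "ry": 0, "rz": 0, "dx": 10, "dy": 50, "dz": 0, "gripper": -1},
    {"rx": 0, "ry": 0, "rz": 0, "dx": 15, "dy": 50, "dz": 0, "gripper": -1},
    {"rx": 0, "ry": 0, "rz": 0, "dx": 15, "dy": 50, "dz": 0, "gripper": -1},
    {"rx": 0, "ry": 0, "rz": 0, "dx": 15, "dy": 50, "dz": 0, "gripper": -1},
    {"rx": 0, "ry": 0, "rz": 0, "dx": 12, "dy": 50, "dz": 0, "gripper": -1},
    {"rx": 0, "ry": 0, "rz": 0, "dx": 10, "dy": 40, "dz": 0, "gripper": -1},
    {"rx": 0, "ry": 0, "rz": 0, "dx": 5, "dy": 25, "dz": 0, "gripper": -1},
    {"rx": 0, "ry": 0, "rz": 0, "dx": 2, "dy": 9, "dz": 0, "gripper": -1},
    {"rx": 0, "ry": 0, "rz": 0, "dx": 0, "dy": 0, "dz": 0, "gripper": -1},
    {"rx": 0, "ry": 0, "rz": 0, "dx": 0, "dy": 0, "dz": 0, "gripper": -1}
  ]
}}

```text
clock: 22.38
tcp_pos: [0.5304, 0.236, 0.2393]
orientation: [-0.421, -3.113, 0.001]
contact_force: [0.7, -0.5, -1.8]
grip_width: 0.0469
gripper_force: 51.9
```

```bash
python3 -c "
from h import *
go(.531,.238,.0878)"
```

```text
clock 22.38 tcp [0.5304 0.236  0.2393] tool mm [  0.    2.2 151.5] yaw y-axis [ 0.265  0.964 -0.001] w 0.0469 F [ 0.7 -0.5 -1.8] j [-0.8   0.35  0.35  1.82 -0.14  1.    0.9 ]
```

Emit:
{"op": "step_arm", "data": {
  "moves": [
    {"rx": 0, "ry": 0, "rz": 0, "dx": 0, "dy": 2, "dz": 20, "gripper": -1},
    {"rx": 0, "ry": 0, "rz": 0, "dx": 0, "dy": 0, "dz": 40, "gripper": -1},
    {"rx": 0, "ry": 0, "rz": 0, "dx": 0, "dy": 0, "dz": 40, "gripper": -1},
    {"rx": 0, "ry": 0, "rz": 0, "dx": 0, "dy": 0, "dz": 30, "gripper": -1},
    {"rx": 0, "ry": 0, "rz": 0, "dx": 0, "dy": 0, "dz": 15, "gripper": -1},
    {"rx": 0, "ry": 0, "rz": 0, "dx": 0, "dy": 0, "dz": 6, "gripper": -1},
    {"rx": 0, "ry": 0, "rz": 0, "dx": 0, "dy": 0, "dz": 0, "gripper": -1},
    {"rx": 0, "ry": 0, "rz": 0, "dx": 0, "dy": 0, "dz": 0, "gripper": -1},
    {"rx": 0, "ry": 0, "rz": 0, "dx": 0, "dy": 0, "dz": 0, "gripper": -1}
  ]
}}

```text
clock: 23.5
tcp_pos: [0.531, 0.2404, 0.089]
orientation: [0.416, 3.113, 0.001]
contact_force: [0.3, -0.1, -0.5]
grip_width: 0.0467
gripper_force: 52.0
```

```bash
python3 -c "
from h import *
go(.526,-.262,.0878)"
```

```text
clock 23.5 tcp [0.531  0.2404 0.089 ] tool mm [-127.  -486.1    0.8] yaw y-axis [0.263 0.965 0.001] w 0.0467 F [ 0.3 -0.1 -0.5] j [-0.75  0.55  0.28  1.92 -0.23  0.7   0.98]
```

Emit:
{"op": "step_arm", "data": {
  "moves": [
    {"rx": 0, "ry": 0, "rz": 0, "dx": 0, "dy": 0, "dz": 0.5, "gripper": -1},
    {"rx": 0, "ry": 0, "rz": 0, "dx": 0, "dy": 0, "dz": 0, "gripper": 1},
    {"rx": 0, "ry": 0, "rz": 0, "dx": 0, "dy": 0, "dz": 0, "gripper": 1},
    {"rx": 0, "ry": 0, "rz": 0, "dx": 0, "dy": 0, "dz": 0, "gripper": 1},
    {"rx": 0, "ry": 0, "rz": 0, "dx": 0, "dy": 0, "dz": -20, "gripper": 1},
    {"rx": 0, "ry": 0, "rz": 0, "dx": 0, "dy": 0, "dz": -45, "gripper": 1},
    {"rx": 0, "ry": 0, "rz": 0, "dx": 0, "dy": 0, "dz": -45, "gripper": 1},
    {"rx": 0, "ry": 0, "rz": 0, "dx": -2, "dy": -10, "dz": -40, "gripper": 1},
    {"rx": 0, "ry": 0, "rz": 0, "dx": -10, "dy": -30, "dz": -10, "gripper": 1},
    {"rx": 0, "ry": 0, "rz": 0, "dx": -15, "dy": -50, "dz": 0, "gripper": 1},
    {"rx": 0, "ry": 0, "rz": 0, "dx": -15, "dy": -55, "dz": 0, "gripper": 1},
    {"rx": 0, "ry": 0, "rz": 0, "dx": -15, "dy": -55, "dz": 0, "gripper": 1},
    {"rx": 0, "ry": 0, "rz": 0, "dx": -15, "dy": -55, "dz": 0, "gripper": 1},
    {"rx": 0, "ry": 0, "rz": 0, "dx": -15, "dy": -55, "dz": 0, "gripper": 1},
    {"rx": 0, "ry": 0, "rz": 0, "dx": -15, "dy": -55, "dz": 0, "gripper": 1},
    {"rx": 0, "ry": 0, "rz": 0, "dx": -15, "dy": -55, "dz": 10, "gripper": 1},
    {"rx": 0, "ry": 0, "rz": 0, "dx": -7, "dy": -45, "dz": 30, "gripper": 1},
    {"rx": 0, "ry": 0, "rz": 0, "dx": -3, "dy": -21, "dz": 40, "gripper": 1},
    {"rx": 0, "ry": 0, "rz": 0, "dx": 0, "dy": 0, "dz": 30, "gripper": 1},
    {"rx": 0, "ry": 0, "rz": 0, "dx": 0, "dy": 0, "dz": 0, "gripper": 1}
  ]
}}

```text
clock: 26.0
tcp_pos: [0.5239, -0.2617, 0.1358]
orientation: [-0.417, -3.109, -0.001]
contact_force: [-0.0, 1.2, 0.7]
grip_width: 0.0855
gripper_force: 0.0
```

```bash
python3 -c "
from h import *
a=grab('top','t3.png'); b=grab('scene','s3.png')
a=cv2.resize(a[150:340,120:480],(780,412));cv2.imwrite('pics/t3c.png',a);
cv2.imwrite('pics/s3c.png',cv2.resize(b[80:335,85:425],(800,600),interpolation=cv2.INTER_CUBIC));go(.526,-.262,.0878)"
```

```text
clock 26.1 tcp [ 0.526  -0.2622  0.1385] tool mm [ 0.1  0.2 50.7] yaw y-axis [0.262 0.965 0.   ] w 0.0858 F [0.8 0.  0. ] j [-0.01  0.51  0.48  1.9  -0.32  0.81  1.95]
```

View pics/s3c.png

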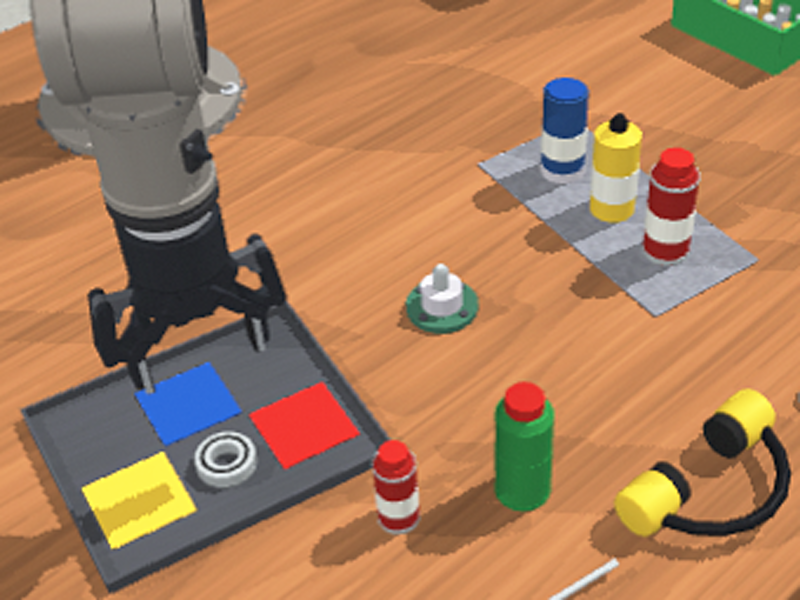

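All three stand on the mat, at crop px (565,130), (615,170) and (672,205). The bearing is free at (225,457) and the spindle post is at (440,272). I measure the spindle and the pads in both views.

Run:
```python
from h import *
t=cv2.imread('pics/t2.png'); s=cv2.imread('pics/s3.png'); t0=cv2.imread('pics/t0.png')
def blob(im,lo,hi,roi,n,z,lab):
    h=cv2.cvtColor(im,cv2.COLOR_BGR2HSV); m=cv2.inRange(h,lo,hi); x0,y0,x1,y1=roi; k=np.zeros_like(m);k[y0:y1,x0:x1]=m[y0:y1,x0:x1]
    c=cv2.convexHull(max(cv2.findContours(k,0,cv2.CHAIN_APPROX_NONE)[0],key=cv2.contourArea)); P=(ray(n,c[:,0],z)[:,:2]*1000).astype(np.float32)
    print(lab,n,np.round(cv2.minAreaRect(P)[0],1),np.round(cv2.minAreaRect(P)[1],1),round(cv2.minAreaRect(P)[2],1))
sr=(85,190,260,335)
blob(s,(0,150,100),(8,255,255),(185,235,245,285),'scene',.005,'padred')
blob(t,(0,150,100),(8,255,255),(340,215,390,265),'top',.005,'padred')
blob(s,(22,150,100),(32,255,255),(115,265,175,320),'scene',.005,'padyel')
blob(s,(105,150,80),(125,255,255),(140,230,190,275),'scene',.005,'padblue')
blob(s,(40,40,20),(95,255,255),(250,190,295,225),'scene',.008,'foot')
blob(t,(0,0,110),(180,50,255),(262,230,298,268),'top',.030,'shoulder')
blob(s,(0,0,110),(180,50,255),(255,180,290,222),'scene',.030,'shoulder(+post)')
# bearing ellipse hull: steel brighter than the tray
for im,n,roi in ((t,'top',(385,225,415,258)),(s,'scene',(163,258,197,292))): blob(im,(0,0,95),(180,60,255),roi,n,.018,'bearing')
a=cv2.resize(t0[228:270,258:302],(400,382),interpolation=cv2.INTER_CUBIC); b=cv2.resize(s[185:227,250:294],(400,382),interpolation=cv2.INTER_CUBIC)
cv2.imwrite('pics/sp.png',np.hstack([a,b]))
```

```text
padred scene [ 537.  -186.2] [74.4 75. ] 77.9
padred top [ 536.2 -185.4] [74.4 74.4] 77.5
padyel scene [ 504.3 -338.3] [73.7 75.8] 77.5
padblue scene [ 441.9 -245.6] [74.1 75.8] 78.1
foot scene [518.8   1.6] [67.4 65.3] 48.1
shoulder top [511.6   8.5] [41.4 39. ] 0.6
shoulder(+post) scene [515.    3.8] [41.3 73.3] 46.4
bearing top [ 526.  -259.9] [48.9 54.6] 6.5
bearing scene [ 529.6 -267.4] [67.3 90.6] 52.8
```

View pics/sp.png

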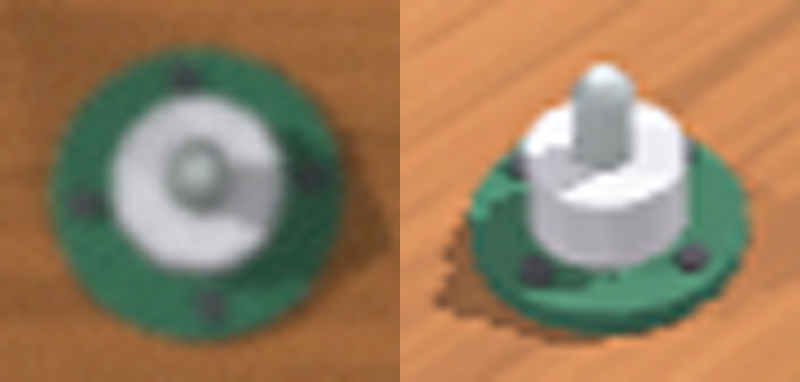

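The close crop shows the post top at (200,170) in the top view and its tip at (203,68) in the scene half. The shoulder centres are (197,183) and (206,150).

Run:
```python
from h import *
T=lambda p:[(p[0]+.5)*.11-.5+258,(p[1]+.5)*42/382-.5+228]
S=lambda p:[(p[0]+.5)*.11-.5+250,(p[1]+.5)*42/382-.5+185]
print(ray('top',[T((200,170)),T((197,183)),T((197,194))],[.056,.03,.008]).round(4).tolist())
print(ray('scene',[S((203,70)),S((206,152))],[.056,.03]).round(4).tolist())
```

```text
[[0.5112, 0.0077, 0.056], [0.5112, 0.0081, 0.03], [0.5111, 0.0078, 0.008]]
[[0.5103, 0.0091, 0.056], [0.5117, 0.0077, 0.03]]
```

Emit:
{"op": "step_arm", "data": {
  "moves": [
    {"rx": 0, "ry": 0, "rz": 10, "dx": 0, "dy": 0, "dz": 0, "gripper": 1},
    {"rx": 0, "ry": 0, "rz": 10, "dx": 0, "dy": 0, "dz": 0, "gripper": 1},
    {"rx": 0, "ry": 0, "rz": 10, "dx": 0, "dy": 0, "dz": 0, "gripper": 1},
    {"rx": 0, "ry": 0, "rz": 10, "dx": 0, "dy": 0, "dz": 0, "gripper": 1},
    {"rx": 0, "ry": 0, "rz": 10, "dx": 0, "dy": 0, "dz": 0, "gripper": 1},
    {"rx": 0, "ry": 0, "rz": 10, "dx": 0, "dy": 0, "dz": 0, "gripper": 1},
    {"rx": 0, "ry": 0, "rz": 10, "dx": 0, "dy": 0, "dz": 0, "gripper": 1},
    {"rx": 0, "ry": 0, "rz": 10, "dx": 0, "dy": 0, "dz": 0, "gripper": 1},
    {"rx": 0, "ry": 0, "rz": 10, "dx": 0, "dy": 0, "dz": 0, "gripper": 1},
    {"rx": 0, "ry": 0, "rz": 0, "dx": 0, "dy": 0, "dz": 0, "gripper": 1},
    {"rx": 0, "ry": 0, "rz": 0, "dx": 0, "dy": 0, "dz": 0, "gripper": 1}
  ]
}}

```text
clock: 27.48
tcp_pos: [0.5262, -0.262, 0.1387]
orientation: [2.492, 1.912, 0.002]
contact_force: [-1.0, 0.1, 0.2]
grip_width: 0.0854
gripper_force: 0.0
```

```bash
python3 -c "
from h import *
go(.526,-.262,.032)"
```

```text
clock 27.48 tcp [ 0.5262 -0.262   0.1387] tool mm [-1.000e-01 -4.000e-01  1.067e+02] yaw y-axis [ 0.966 -0.259  0.001] w 0.0854 F [-1.   0.1  0.2] j [-0.28  0.64  0.89  1.91 -0.63  0.9   0.67]
```

Emit:
{"op": "step_arm", "data": {
  "moves": [
    {"rx": 0, "ry": 0, "rz": 0, "dx": 0, "dy": 0, "dz": 20, "gripper": 1},
    {"rx": 0, "ry": 0, "rz": 0, "dx": 0, "dy": 0, "dz": 40, "gripper": 1},
    {"rx": 0, "ry": 0, "rz": 0, "dx": 0, "dy": 0, "dz": 30, "gripper": 1},
    {"rx": 0, "ry": 0, "rz": 0, "dx": 0, "dy": 0, "dz": 15, "gripper": 1},
    {"rx": 0, "ry": 0, "rz": 0, "dx": 0, "dy": 0, "dz": 4, "gripper": 1},
    {"rx": 0, "ry": 0, "rz": 0, "dx": 0, "dy": 0, "dz": 0, "gripper": 1},
    {"rx": 0, "ry": 0, "rz": 0, "dx": 0, "dy": 0, "dz": 0, "gripper": -1},
    {"rx": 0, "ry": 0, "rz": 0, "dx": 0, "dy": 0, "dz": 0, "gripper": -1},
    {"rx": 0, "ry": 0, "rz": 0, "dx": 0, "dy": 0, "dz": 0, "gripper": -1},
    {"rx": 0, "ry": 0, "rz": 0, "dx": 0, "dy": 0, "dz": 0, "gripper": -1},
    {"rx": 0, "ry": 0, "rz": 0, "dx": 0, "dy": 0, "dz": 0, "gripper": -1}
  ],
  "grip_force": 20
}}

```text
clock: 28.85
tcp_pos: [0.5261, -0.2624, 0.0297]
orientation: [2.495, 1.907, 0.002]
contact_force: [0.4, 1.4, 6.2]
grip_width: 0.0499
gripper_force: 20.4
```

```bash
python3 -c "
from h import *
go(.526,-.262,.029)"
```

```text
clock 28.85 tcp [ 0.5261 -0.2624  0.0297] tool mm [ 0.4 -0.2  0.7] yaw y-axis [ 0.965 -0.262  0.001] w 0.0499 F [0.4 1.4 6.2] j [-0.17  0.78  0.73  1.95 -0.79  0.72  0.78]
```

Emit:
{"op": "step_arm", "data": {
  "moves": [
    {"rx": 0, "ry": 0, "rz": 0, "dx": 0, "dy": 0, "dz": 0, "gripper": 1},
    {"rx": 0, "ry": 0, "rz": 0, "dx": 0, "dy": 0, "dz": 0, "gripper": 1},
    {"rx": 0, "ry": 0, "rz": 0, "dx": 0, "dy": 0, "dz": 0, "gripper": 1},
    {"rx": 0, "ry": 0, "rz": -10, "dx": 0, "dy": 0, "dz": 0, "gripper": 1},
    {"rx": 0, "ry": 0, "rz": -10, "dx": 0, "dy": 0, "dz": 0, "gripper": 1},
    {"rx": 0, "ry": 0, "rz": -10, "dx": 0, "dy": 0, "dz": 0, "gripper": 1},
    {"rx": 0, "ry": 0, "rz": -10, "dx": 0, "dy": 0, "dz": 0, "gripper": 1},
    {"rx": 0, "ry": 0, "rz": -10, "dx": 0, "dy": 0, "dz": 0, "gripper": 1},
    {"rx": 0, "ry": 0, "rz": -10, "dx": 0, "dy": 0, "dz": 0, "gripper": 1},
    {"rx": 0, "ry": 0, "rz": -10, "dx": 0, "dy": 0, "dz": 0, "gripper": 1},
    {"rx": 0, "ry": 0, "rz": -10, "dx": 0, "dy": 0, "dz": 0, "gripper": 1},
    {"rx": 0, "ry": 0, "rz": -10, "dx": 0, "dy": 0, "dz": 0, "gripper": 1},
    {"rx": 0, "ry": 0, "rz": 0, "dx": 0, "dy": 0, "dz": 0, "gripper": 1},
    {"rx": 0, "ry": 0, "rz": 0, "dx": 0, "dy": 0, "dz": 0, "gripper": 1},
    {"rx": 0, "ry": 0, "rz": 0, "dx": 0, "dy": 0, "dz": 0, "gripper": -1},
    {"rx": 0, "ry": 0, "rz": 0, "dx": 0, "dy": 0, "dz": 0, "gripper": -1},
    {"rx": 0, "ry": 0, "rz": 0, "dx": 0, "dy": 0, "dz": 0, "gripper": -1},
    {"rx": 0, "ry": 0, "rz": 0, "dx": 0, "dy": 0, "dz": 0, "gripper": -1},
    {"rx": 0, "ry": 0, "rz": 0, "dx": 0, "dy": 0, "dz": 0, "gripper": -1}
  ],
  "grip_force": 50
}}

```text
clock: 31.22
tcp_pos: [0.5256, -0.2621, 0.0294]
orientation: [-0.418, -3.114, -0.001]
contact_force: [-2.1, 2.1, 6.2]
grip_width: 0.0496
gripper_force: 50.4
```

```bash
python3 -c "
from h import *
go(.5112,.008,.1)"
```

```text
clock 31.23 tcp [ 0.5256 -0.2621  0.0294] tool mm [ 85.  256.8 -70.4] yaw y-axis [0.263 0.965 0.   ] w 0.0496 F [-2.1  2.1  6.2] j [ 0.1   0.66  0.34  1.93 -0.36  0.61  1.98]
```

Emit:
{"op": "step_arm", "data": {
  "moves": [
    {"rx": 0, "ry": 0, "rz": 0, "dx": 0, "dy": 0, "dz": -10, "gripper": -1},
    {"rx": 0, "ry": 0, "rz": 0, "dx": 0, "dy": 0, "dz": -30, "gripper": -1},
    {"rx": 0, "ry": 0, "rz": 0, "dx": 2, "dy": 10, "dz": -40, "gripper": -1},
    {"rx": 0, "ry": 0, "rz": 0, "dx": 8, "dy": 25, "dz": -20, "gripper": -1},
    {"rx": 0, "ry": 0, "rz": 0, "dx": 15, "dy": 45, "dz": 0, "gripper": -1},
    {"rx": 0, "ry": 0, "rz": 0, "dx": 15, "dy": 50, "dz": 0, "gripper": -1},
    {"rx": 0, "ry": 0, "rz": 0, "dx": 15, "dy": 50, "dz": 0, "gripper": -1},
    {"rx": 0, "ry": 0, "rz": 0, "dx": 15, "dy": 40, "dz": 0, "gripper": -1},
    {"rx": 0, "ry": 0, "rz": 0, "dx": 10, "dy": 25, "dz": 0, "gripper": -1},
    {"rx": 0, "ry": 0, "rz": 0, "dx": 5, "dy": 12, "dz": 15, "gripper": -1},
    {"rx": 0, "ry": 0, "rz": 0, "dx": 0, "dy": 0, "dz": 15, "gripper": -1},
    {"rx": 0, "ry": 0, "rz": 0, "dx": 0, "dy": 0, "dz": 6, "gripper": -1},
    {"rx": 0, "ry": 0, "rz": 0, "dx": 0, "dy": 0, "dz": 0, "gripper": -1},
    {"rx": 0, "ry": 0, "rz": 0, "dx": 0, "dy": 0, "dz": 0, "gripper": -1}
  ]
}}

```text
clock: 32.98
tcp_pos: [0.5113, 0.0071, 0.0929]
orientation: [0.419, 3.113, -0.0]
contact_force: [0.0, -0.3, -1.1]
grip_width: 0.0494
gripper_force: 52.0
```

```bash
python3 -c "
from h import *
b=grab('scene','s4.png')
cv2.imwrite('pics/s4c.png',cv2.resize(b[140:240,220:350],(780,600),interpolation=cv2.INTER_CUBIC));go(.5112,.008,.0564)"
```

```text
clock 33.02 tcp [0.5114 0.0073 0.0931] tool mm [ 0.4  0.6 36.7] yaw y-axis [0.264 0.965 0.   ] w 0.0497 F [ 0.   0.2 -0.7] j [-0.44  0.46  0.38  2.09 -0.28  0.64  1.44]
```

View pics/s4c.png

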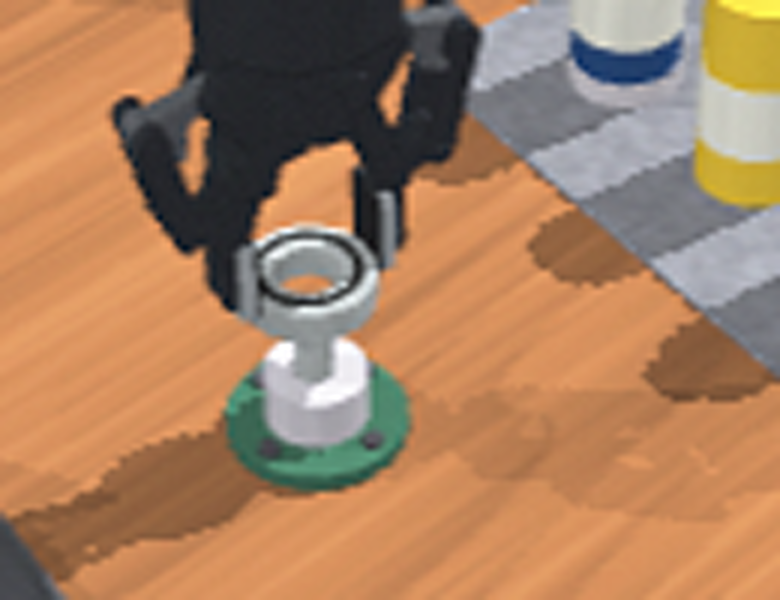

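The bearing at crop px (313,270) hangs level, straight above the post at (315,360). I lower it gently.

Emit:
{"op": "step_arm", "data": {
  "moves": [
    {"rx": 0, "ry": 0, "rz": 0, "dx": 0.4, "dy": 0.6, "dz": 3, "gripper": -1},
    {"rx": 0, "ry": 0, "rz": 0, "dx": 0, "dy": 0, "dz": 5, "gripper": -1},
    {"rx": 0, "ry": 0, "rz": 0, "dx": 0, "dy": 0, "dz": 5, "gripper": -1},
    {"rx": 0, "ry": 0, "rz": 0, "dx": 0, "dy": 0, "dz": 5, "gripper": -1},
    {"rx": 0, "ry": 0, "rz": 0, "dx": 0, "dy": 0, "dz": 0, "gripper": -1},
    {"rx": 0, "ry": 0, "rz": 0, "dx": 0, "dy": 0, "dz": 0, "gripper": -1}
  ]
}}

```text
clock: 33.78
tcp_pos: [0.5109, 0.0087, 0.0748]
orientation: [-0.416, -3.114, 0.0]
contact_force: [-0.2, -0.0, -0.4]
grip_width: 0.0497
gripper_force: 52.0
```

```bash
python3 -c "
from h import *
go(.5112,.008,.0564)"
```

```text
clock 33.77 tcp [0.5109 0.0087 0.0748] tool mm [-0.5 -0.6 18.4] yaw y-axis [ 0.263  0.965 -0.   ] w 0.0497 F [-0.2 -0.  -0.4] j [-0.43  0.49  0.36  2.1  -0.3   0.6   1.45]
```

Over the post with no contact. I continue.

Emit:
{"op": "step_arm", "data": {
  "moves": [
    {"rx": 0, "ry": 0, "rz": 0, "dx": -0.4, "dy": -0.6, "dz": 5, "gripper": -1},
    {"rx": 0, "ry": 0, "rz": 0, "dx": 0, "dy": 0, "dz": 5, "gripper": -1},
    {"rx": 0, "ry": 0, "rz": 0, "dx": 0, "dy": 0, "dz": 5, "gripper": -1},
    {"rx": 0, "ry": 0, "rz": 0, "dx": 0, "dy": 0, "dz": 2.5, "gripper": -1},
    {"rx": 0, "ry": 0, "rz": 0, "dx": 0, "dy": 0, "dz": 0.5, "gripper": -1},
    {"rx": 0, "ry": 0, "rz": 0, "dx": 0, "dy": 0, "dz": 0, "gripper": -1},
    {"rx": 0, "ry": 0, "rz": 0, "dx": 0, "dy": 0, "dz": 0, "gripper": -1}
  ]
}}

```text
clock: 34.65
tcp_pos: [0.5112, 0.0081, 0.0569]
orientation: [0.416, 3.114, 0.0]
contact_force: [1.0, -0.8, -1.8]
grip_width: 0.0495
gripper_force: 52.0
```

Emit:
{"op": "step_arm", "data": {
  "moves": [
    {"rx": 0, "ry": 0, "rz": 0, "dx": 0, "dy": 0, "dz": 0.5, "gripper": -1},
    {"rx": 0, "ry": 0, "rz": 0, "dx": 0, "dy": 0, "dz": 0, "gripper": -1},
    {"rx": 0, "ry": 0, "rz": 0, "dx": 0, "dy": 0, "dz": 0, "gripper": 1},
    {"rx": 0, "ry": 0, "rz": 0, "dx": 0, "dy": 0, "dz": 0, "gripper": 1},
    {"rx": 0, "ry": 0, "rz": 0, "dx": 0, "dy": 0, "dz": 0, "gripper": 1},
    {"rx": 0, "ry": 0, "rz": 0, "dx": 0, "dy": 0, "dz": -10, "gripper": 1},
    {"rx": 0, "ry": 0, "rz": 0, "dx": 0, "dy": 0, "dz": -40, "gripper": 1},
    {"rx": 0, "ry": 0, "rz": 0, "dx": 0, "dy": 0, "dz": -50, "gripper": 1},
    {"rx": 0, "ry": 0, "rz": 0, "dx": 0, "dy": 0, "dz": -50, "gripper": 1},
    {"rx": 0, "ry": 0, "rz": 0, "dx": 0, "dy": 0, "dz": -40, "gripper": 1},
    {"rx": 0, "ry": 0, "rz": 0, "dx": 0, "dy": 0, "dz": 0, "gripper": 1},
    {"rx": 0, "ry": 0, "rz": 0, "dx": 0, "dy": 0, "dz": 0, "gripper": 1}
  ]
}}

```text
clock: 36.15
tcp_pos: [0.5106, 0.0081, 0.2462]
orientation: [-0.416, -3.114, -0.0]
contact_force: [-0.1, -0.2, -1.3]
grip_width: 0.0855
gripper_force: 0.0
```

```bash
python3 -c "
from h import *
b=grab('scene','s5.png')
cv2.imwrite('pics/s5c.png',cv2.resize(b[140:240,220:350],(780,600),interpolation=cv2.INTER_CUBIC));go(.6162,.2271,.0872);go(.4463,.2503,.0869);go(.531,.2404,.0885)"
```

```text
clock 36.2 tcp [0.5102 0.008  0.2456] tool mm [-44.9 239.3 158.2] yaw y-axis [ 0.263  0.965 -0.001] w 0.0853 F [-0.5 -0.2 -0.2] j [-0.56  0.23  0.49  1.98 -0.13  0.97  1.3 ]
clock 36.2 tcp [0.5102 0.008  0.2456] tool mm [125.1 217.1 158.7] yaw y-axis [ 0.263  0.965 -0.001] w 0.0853 F [-0.5 -0.2 -0.2] j [-0.56  0.23  0.49  1.98 -0.13  0.97  1.3 ]
clock 36.2 tcp [0.5102 0.008  0.2456] tool mm [ 40.8 229.7 157. ] yaw y-axis [ 0.263  0.965 -0.001] w 0.0853 F [-0.5 -0.2 -0.2] j [-0.56  0.23  0.49  1.98 -0.13  0.97  1.3 ]
```

View pics/s5c.png

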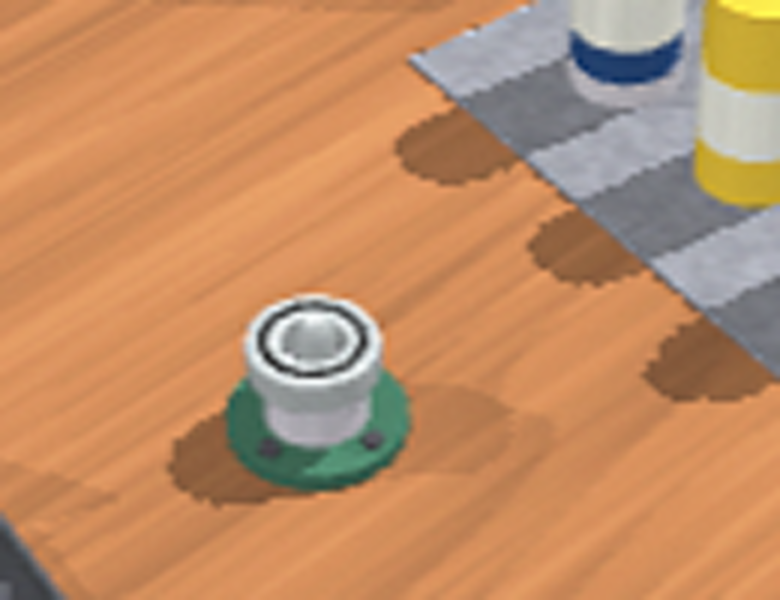

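The bearing sits flat on the shoulder at crop px (313,340), with the post inside the bore. Now the containers go back, red first.

Emit:
{"op": "step_arm", "data": {
  "moves": [
    {"rx": 0, "ry": 0, "rz": 0, "dx": -3, "dy": 14, "dz": 0, "gripper": 1},
    {"rx": 0, "ry": 0, "rz": 0, "dx": -7, "dy": 35, "dz": 0, "gripper": 1},
    {"rx": 0, "ry": 0, "rz": 0, "dx": -10, "dy": 50, "dz": 0, "gripper": 1},
    {"rx": 0, "ry": 0, "rz": 0, "dx": -10, "dy": 50, "dz": 0, "gripper": 1},
    {"rx": 0, "ry": 0, "rz": 0, "dx": -10, "dy": 50, "dz": 0, "gripper": 1},
    {"rx": 0, "ry": 0, "rz": 0, "dx": -5, "dy": 40, "dz": 0, "gripper": 1},
    {"rx": 0, "ry": 0, "rz": 0, "dx": 0, "dy": 0, "dz": 0, "gripper": 1},
    {"rx": 0, "ry": 0, "rz": 0, "dx": 0, "dy": 0, "dz": 0, "gripper": 1}
  ]
}}

```text
clock: 37.2
tcp_pos: [0.6169, 0.2265, 0.2451]
orientation: [-0.416, -3.112, 0.003]
contact_force: [0.7, -0.9, -0.1]
grip_width: 0.0852
gripper_force: 0.0
```

```bash
python3 -c "
from h import *
go(.6162,.2271,.0872)"
```

```text
clock 37.2 tcp [0.6169 0.2265 0.2451] tool mm [  0.6   0.7 157.9] yaw y-axis [ 0.263  0.965 -0.002] w 0.0852 F [ 0.7 -0.9 -0.1] j [-0.74  0.48  0.41  1.63 -0.21  1.08  1.03]
```

Emit:
{"op": "step_arm", "data": {
  "moves": [
    {"rx": 0, "ry": 0, "rz": 0, "dx": 0, "dy": 0, "dz": 20, "gripper": 1},
    {"rx": 0, "ry": 0, "rz": 0, "dx": 0, "dy": 0, "dz": 40, "gripper": 1},
    {"rx": 0, "ry": 0, "rz": 0, "dx": 0, "dy": 0, "dz": 40, "gripper": 1},
    {"rx": 0, "ry": 0, "rz": 0, "dx": 0, "dy": 0, "dz": 35, "gripper": 1},
    {"rx": 0, "ry": 0, "rz": 0, "dx": 0, "dy": 0, "dz": 18, "gripper": 1},
    {"rx": 0, "ry": 0, "rz": 0, "dx": 0, "dy": 0, "dz": 5, "gripper": 1},
    {"rx": 0, "ry": 0, "rz": 0, "dx": 0, "dy": 0, "dz": 0, "gripper": 1},
    {"rx": 0, "ry": 0, "rz": 0, "dx": 0, "dy": 0, "dz": 0, "gripper": -1},
    {"rx": 0, "ry": 0, "rz": 0, "dx": 0, "dy": 0, "dz": 0, "gripper": -1},
    {"rx": 0, "ry": 0, "rz": 0, "dx": 0, "dy": 0, "dz": 0, "gripper": -1},
    {"rx": 0, "ry": 0, "rz": 0, "dx": 0, "dy": 0, "dz": 0, "gripper": -1},
    {"rx": 0, "ry": 0, "rz": 0, "dx": 0, "dy": 0, "dz": 0, "gripper": -1}
  ]
}}

```text
clock: 38.7
tcp_pos: [0.618, 0.2272, 0.0895]
orientation: [0.416, 3.112, 0.002]
contact_force: [-0.4, 0.0, 6.2]
grip_width: 0.047
gripper_force: 52.1
```

Run:
```python
from h import *
# where the containers stand now on the mat, from the pre-spindle pictures (cap/top centres)
t=cv2.imread('pics/t3.png'); h=cv2.cvtColor(t,cv2.COLOR_BGR2HSV)
cv2.imwrite('pics/mat.png',cv2.resize(t[165:315,130:225],(494,780)[:2] if False else (380,600),interpolation=cv2.INTER_CUBIC))
go(.5366,-.1858,.0895)
```

```text
clock 38.7 tcp [0.618  0.2272 0.0895] tool mm [ -29.9 -419.9   -0.6] yaw y-axis [0.263 0.965 0.001] w 0.047 F [-0.4  0.   6.2] j [-0.69  0.65  0.34  1.74 -0.29  0.8   1.1 ]
```

View pics/mat.png

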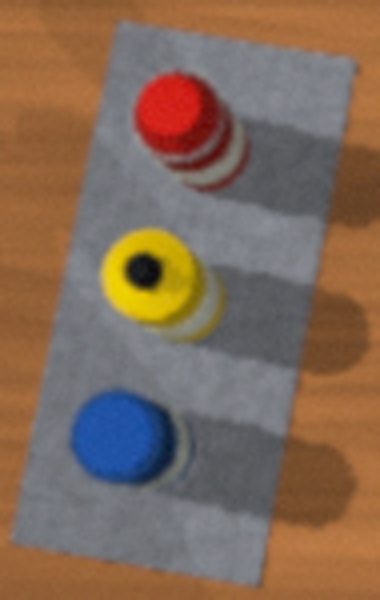

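Red is at crop px (175,111), the yellow nozzle at (145,270) and the blue top at (118,436), all upright on the mat. I check their offsets against the releases.

Run:
```python
from h import *
T=lambda p:[(p[0]+.5)/4-.5+130,(p[1]+.5)/4-.5+165]
M=np.array([[-.965,.263],[.263,.965]])
for n,p,z,g in (('red',(175,109),.123,(.6162,.2271)),('yel',(145,270),.122,(.531,.2404)),('blue',(118,436),.111,(.4463,.2503))):
    P=ray('top',[T(p)],z)[0,:2]; print(n,P.round(4),'tool off mm',(M@(P-g)*1000).round(1))
```

```text
red [0.6113 0.2248] tool off mm [ 4.1 -3.5]
yel [0.5289 0.2363] tool off mm [ 0.9 -4.5]
blue [0.4465 0.2485] tool off mm [-0.7 -1.7]
```

Emit:
{"op": "step_arm", "data": {
  "moves": [
    {"rx": 0, "ry": 0, "rz": 0, "dx": 0, "dy": 0, "dz": -10, "gripper": -1},
    {"rx": 0, "ry": 0, "rz": 0, "dx": 0, "dy": 0, "dz": -30, "gripper": -1},
    {"rx": 0, "ry": 0, "rz": 0, "dx": 0, "dy": 0, "dz": -45, "gripper": -1},
    {"rx": 0, "ry": 0, "rz": 0, "dx": 0, "dy": 0, "dz": -45, "gripper": -1},
    {"rx": 0, "ry": 0, "rz": 0, "dx": 0, "dy": -10, "dz": -20, "gripper": -1},
    {"rx": 0, "ry": 0, "rz": 0, "dx": -3, "dy": -30, "dz": 0, "gripper": -1},
    {"rx": 0, "ry": 0, "rz": 0, "dx": -4, "dy": -45, "dz": 0, "gripper": -1},
    {"rx": 0, "ry": 0, "rz": 0, "dx": -4, "dy": -50, "dz": 0, "gripper": -1},
    {"rx": 0, "ry": 0, "rz": 0, "dx": -4, "dy": -50, "dz": 0, "gripper": -1},
    {"rx": 0, "ry": 0, "rz": 0, "dx": -4, "dy": -50, "dz": 0, "gripper": -1},
    {"rx": 0, "ry": 0, "rz": 0, "dx": -4, "dy": -50, "dz": 0, "gripper": -1},
    {"rx": 0, "ry": 0, "rz": 0, "dx": -4, "dy": -50, "dz": 0, "gripper": -1},
    {"rx": 0, "ry": 0, "rz": 0, "dx": -3, "dy": -45, "dz": 0, "gripper": -1},
    {"rx": 0, "ry": 0, "rz": 0, "dx": -2, "dy": -30, "dz": 0, "gripper": -1},
    {"rx": 0, "ry": 0, "rz": 0, "dx": -1, "dy": -10, "dz": 0, "gripper": -1},
    {"rx": 0, "ry": 0, "rz": 0, "dx": 0, "dy": 0, "dz": 20, "gripper": -1},
    {"rx": 0, "ry": 0, "rz": 0, "dx": 0, "dy": 0, "dz": 40, "gripper": -1},
    {"rx": 0, "ry": 0, "rz": 0, "dx": 0, "dy": 0, "dz": 40, "gripper": -1},
    {"rx": 0, "ry": 0, "rz": 0, "dx": 0, "dy": 0, "dz": 20, "gripper": -1},
    {"rx": 0, "ry": 0, "rz": 0, "dx": 0, "dy": 0, "dz": 0, "gripper": -1}
  ]
}}

```text
clock: 41.2
tcp_pos: [0.5373, -0.1855, 0.1163]
orientation: [-0.414, -3.109, -0.001]
contact_force: [-0.1, -0.4, -1.9]
grip_width: 0.0465
gripper_force: 52.0
```

Run:
```python
from h import *
go(.5395,-.187,.0915)
```

```text
clock 41.2 tcp [ 0.5373 -0.1855  0.1163] tool mm [-2.6 -0.9 24.8] yaw y-axis [0.261 0.965 0.   ] w 0.0465 F [-0.1 -0.4 -1.9] j [-0.12  0.51  0.45  1.95 -0.32  0.76  1.82]
```

Emit:
{"op": "step_arm", "data": {
  "moves": [
    {"rx": 0, "ry": 0, "rz": 0, "dx": -2, "dy": -1, "dz": 10, "gripper": -1},
    {"rx": 0, "ry": 0, "rz": 0, "dx": 0, "dy": 0, "dz": 10, "gripper": -1},
    {"rx": 0, "ry": 0, "rz": 0, "dx": 0, "dy": 0, "dz": 4, "gripper": -1},
    {"rx": 0, "ry": 0, "rz": 0, "dx": 0, "dy": 0, "dz": 0, "gripper": -1},
    {"rx": 0, "ry": 0, "rz": 0, "dx": 0, "dy": 0, "dz": 0, "gripper": -1}
  ]
}}

```text
clock: 41.82
tcp_pos: [0.5406, -0.1887, 0.0946]
orientation: [0.416, 3.113, 0.0]
contact_force: [-0.6, 0.3, -3.3]
grip_width: 0.0466
gripper_force: 52.1
```

Run:
```python
from h import *
go(.5395,-.187,.0915)
```

```text
clock 41.83 tcp [ 0.5406 -0.1887  0.0946] tool mm [1.5 1.3 3.1] yaw y-axis [0.263 0.965 0.   ] w 0.0466 F [-0.6  0.3 -3.3] j [-0.1   0.55  0.43  1.95 -0.34  0.71  1.84]
```

Emit:
{"op": "step_arm", "data": {
  "moves": [
    {"rx": 0, "ry": 0, "rz": 0, "dx": 1.5, "dy": 1.5, "dz": 2, "gripper": -1},
    {"rx": 0, "ry": 0, "rz": 0, "dx": 0, "dy": 0, "dz": 1, "gripper": -1},
    {"rx": 0, "ry": 0, "rz": 0, "dx": 0, "dy": 0, "dz": 0, "gripper": -1},
    {"rx": 0, "ry": 0, "rz": 0, "dx": 0, "dy": 0, "dz": 0, "gripper": -1}
  ]
}}

```text
clock: 42.32
tcp_pos: [0.5395, -0.1865, 0.0915]
orientation: [0.416, 3.114, 0.001]
contact_force: [-0.9, 1.5, 2.1]
grip_width: 0.0465
gripper_force: 52.4
```

Run:
```python
from h import *
go(.531,.2404,.088)
```

```text
clock 42.33 tcp [ 0.5395 -0.1865  0.0915] tool mm [120.3 409.7   3.7] yaw y-axis [0.263 0.965 0.   ] w 0.0465 F [-0.9  1.5  2.1] j [-0.11  0.55  0.43  1.96 -0.34  0.71  1.84]
```

Emit:
{"op": "step_arm", "data": {
  "moves": [
    {"rx": 0, "ry": 0, "rz": 0, "dx": 0, "dy": 0, "dz": 0, "gripper": 1},
    {"rx": 0, "ry": 0, "rz": 0, "dx": 0, "dy": 0, "dz": 0, "gripper": 1},
    {"rx": 0, "ry": 0, "rz": 0, "dx": 0, "dy": 0, "dz": 0, "gripper": 1},
    {"rx": 0, "ry": 0, "rz": 0, "dx": 0, "dy": 0, "dz": -20, "gripper": 1},
    {"rx": 0, "ry": 0, "rz": 0, "dx": 0, "dy": 0, "dz": -45, "gripper": 1},
    {"rx": 0, "ry": 0, "rz": 0, "dx": 0, "dy": 0, "dz": -50, "gripper": 1},
    {"rx": 0, "ry": 0, "rz": 0, "dx": 2, "dy": 10, "dz": -40, "gripper": 1},
    {"rx": 0, "ry": 0, "rz": 0, "dx": 8, "dy": 25, "dz": 0, "gripper": 1},
    {"rx": 0, "ry": 0, "rz": 0, "dx": 15, "dy": 50, "dz": 0, "gripper": 1},
    {"rx": 0, "ry": 0, "rz": 0, "dx": 15, "dy": 50, "dz": 0, "gripper": 1},
    {"rx": 0, "ry": 0, "rz": 0, "dx": 15, "dy": 50, "dz": 0, "gripper": 1},
    {"rx": 0, "ry": 0, "rz": 0, "dx": 15, "dy": 50, "dz": 0, "gripper": 1},
    {"rx": 0, "ry": 0, "rz": 0, "dx": 15, "dy": 50, "dz": 0, "gripper": 1},
    {"rx": 0, "ry": 0, "rz": 0, "dx": 15, "dy": 50, "dz": 0, "gripper": 1},
    {"rx": 0, "ry": 0, "rz": 0, "dx": 12, "dy": 45, "dz": 0, "gripper": 1},
    {"rx": 0, "ry": 0, "rz": 0, "dx": 8, "dy": 30, "dz": 0, "gripper": 1},
    {"rx": 0, "ry": 0, "rz": 0, "dx": 0, "dy": 0, "dz": 0, "gripper": 1},
    {"rx": 0, "ry": 0, "rz": 0, "dx": 0, "dy": 0, "dz": 0, "gripper": 1},
    {"rx": 0, "ry": 0, "rz": 0, "dx": 0, "dy": 0, "dz": 0, "gripper": 1}
  ]
}}

```text
clock: 44.7
tcp_pos: [0.5316, 0.2387, 0.2464]
orientation: [0.42, 3.113, -0.001]
contact_force: [-0.2, 0.7, 0.7]
grip_width: 0.0853
gripper_force: 0.0
```

Run:
```python
from h import *
go(.531,.2404,.088)
```

```text
clock 44.7 tcp [0.5316 0.2387 0.2464] tool mm [  1.    1.5 158.4] yaw y-axis [ 0.265  0.964 -0.   ] w 0.0853 F [-0.2  0.7  0.7] j [-0.83  0.34  0.38  1.81 -0.15  1.01  0.91]
```

Emit:
{"op": "step_arm", "data": {
  "moves": [
    {"rx": 0, "ry": 0, "rz": 0, "dx": 1, "dy": 1.5, "dz": 20, "gripper": 1},
    {"rx": 0, "ry": 0, "rz": 0, "dx": 0, "dy": 0, "dz": 40, "gripper": 1},
    {"rx": 0, "ry": 0, "rz": 0, "dx": 0, "dy": 0, "dz": 40, "gripper": 1},
    {"rx": 0, "ry": 0, "rz": 0, "dx": 0, "dy": 0, "dz": 35, "gripper": 1},
    {"rx": 0, "ry": 0, "rz": 0, "dx": 0, "dy": 0, "dz": 18, "gripper": 1},
    {"rx": 0, "ry": 0, "rz": 0, "dx": 0, "dy": 0, "dz": 5, "gripper": 1},
    {"rx": 0, "ry": 0, "rz": 0, "dx": 0, "dy": 0, "dz": 0, "gripper": 1},
    {"rx": 0, "ry": 0, "rz": 0, "dx": 0, "dy": 0, "dz": 0, "gripper": 1},
    {"rx": 0, "ry": 0, "rz": 0, "dx": 0, "dy": 0, "dz": 0, "gripper": -1},
    {"rx": 0, "ry": 0, "rz": 0, "dx": 0, "dy": 0, "dz": 0, "gripper": -1},
    {"rx": 0, "ry": 0, "rz": 0, "dx": 0, "dy": 0, "dz": 0, "gripper": -1},
    {"rx": 0, "ry": 0, "rz": 0, "dx": 0, "dy": 0, "dz": 0, "gripper": -1},
    {"rx": 0, "ry": 0, "rz": 0, "dx": 0, "dy": 0, "dz": 0, "gripper": -1}
  ]
}}

```text
clock: 46.32
tcp_pos: [0.5311, 0.242, 0.089]
orientation: [0.417, 3.113, 0.001]
contact_force: [-1.0, -1.6, 6.3]
grip_width: 0.0468
gripper_force: 50.9
```

Run:
```python
from h import *
go(.5045,-.338,.091)
```

```text
clock 46.33 tcp [0.5311 0.242  0.089 ] tool mm [-126.9 -566.5   -2.2] yaw y-axis [0.263 0.965 0.   ] w 0.0468 F [-1.  -1.6  6.3] j [-0.77  0.55  0.31  1.92 -0.25  0.7   0.99]
```

Emit:
{"op": "step_arm", "data": {
  "moves": [
    {"rx": 0, "ry": 0, "rz": 0, "dx": 0, "dy": 0, "dz": -10, "gripper": -1},
    {"rx": 0, "ry": 0, "rz": 0, "dx": 0, "dy": 0, "dz": -30, "gripper": -1},
    {"rx": 0, "ry": 0, "rz": 0, "dx": 0, "dy": 0, "dz": -45, "gripper": -1},
    {"rx": 0, "ry": 0, "rz": 0, "dx": 0, "dy": 0, "dz": -45, "gripper": -1},
    {"rx": 0, "ry": 0, "rz": 0, "dx": -2, "dy": -10, "dz": -30, "gripper": -1},
    {"rx": 0, "ry": 0, "rz": 0, "dx": -5, "dy": -30, "dz": 0, "gripper": -1},
    {"rx": 0, "ry": 0, "rz": 0, "dx": -10, "dy": -45, "dz": 0, "gripper": -1},
    {"rx": 0, "ry": 0, "rz": 0, "dx": -12, "dy": -50, "dz": 0, "gripper": -1},
    {"rx": 0, "ry": 0, "rz": 0, "dx": -12, "dy": -50, "dz": 0, "gripper": -1},
    {"rx": 0, "ry": 0, "rz": 0, "dx": -12, "dy": -50, "dz": 0, "gripper": -1},
    {"rx": 0, "ry": 0, "rz": 0, "dx": -12, "dy": -50, "dz": 0, "gripper": -1},
    {"rx": 0, "ry": 0, "rz": 0, "dx": -12, "dy": -50, "dz": 0, "gripper": -1},
    {"rx": 0, "ry": 0, "rz": 0, "dx": -12, "dy": -50, "dz": 0, "gripper": -1},
    {"rx": 0, "ry": 0, "rz": 0, "dx": -12, "dy": -50, "dz": 0, "gripper": -1},
    {"rx": 0, "ry": 0, "rz": 0, "dx": -12, "dy": -50, "dz": 0, "gripper": -1},
    {"rx": 0, "ry": 0, "rz": 0, "dx": -9, "dy": -42, "dz": 0, "gripper": -1},
    {"rx": 0, "ry": 0, "rz": 0, "dx": -4, "dy": -27, "dz": 0, "gripper": -1},
    {"rx": 0, "ry": 0, "rz": 0, "dx": -1, "dy": -12, "dz": 0, "gripper": -1},
    {"rx": 0, "ry": 0, "rz": 0, "dx": 0, "dy": 0, "dz": 0, "gripper": -1},
    {"rx": 0, "ry": 0, "rz": 0, "dx": 0, "dy": 0, "dz": 0, "gripper": -1}
  ]
}}

```text
clock: 48.82
tcp_pos: [0.5052, -0.3356, 0.2481]
orientation: [-0.413, -3.114, -0.002]
contact_force: [-0.0, 0.0, -1.3]
grip_width: 0.0471
gripper_force: 51.8
```

Run:
```python
from h import *
go(.5045,-.338,.091)
```

```text
clock 48.83 tcp [ 0.5052 -0.3356  0.2481] tool mm [ -0.   -2.7 157.1] yaw y-axis [0.261 0.965 0.001] w 0.0471 F [-0.   0.  -1.3] j [ 0.03  0.42  0.6   1.76 -0.27  1.05  2.04]
```

Emit:
{"op": "step_arm", "data": {
  "moves": [
    {"rx": 0, "ry": 0, "rz": 0, "dx": 0, "dy": -2.5, "dz": 20, "gripper": -1},
    {"rx": 0, "ry": 0, "rz": 0, "dx": 0, "dy": 0, "dz": 40, "gripper": -1},
    {"rx": 0, "ry": 0, "rz": 0, "dx": 0, "dy": 0, "dz": 40, "gripper": -1},
    {"rx": 0, "ry": 0, "rz": 0, "dx": 0, "dy": 0, "dz": 35, "gripper": -1},
    {"rx": 0, "ry": 0, "rz": 0, "dx": 0, "dy": 0, "dz": 14, "gripper": -1},
    {"rx": 0, "ry": 0, "rz": 0, "dx": 0, "dy": 0, "dz": 5, "gripper": -1},
    {"rx": 0, "ry": 0, "rz": 0, "dx": 0, "dy": 0, "dz": 0, "gripper": -1},
    {"rx": 0, "ry": 0, "rz": 0, "dx": 0, "dy": 0, "dz": 0, "gripper": -1},
    {"rx": 0, "ry": 0, "rz": 0, "dx": 0, "dy": 0, "dz": 0, "gripper": -1}
  ]
}}

```text
clock: 49.95
tcp_pos: [0.5044, -0.3401, 0.0952]
orientation: [0.416, 3.112, -0.001]
contact_force: [-0.1, 0.3, -1.7]
grip_width: 0.0472
gripper_force: 51.8
```

Run:
```python
from h import *
go(.5045,-.338,.091)
```

```text
clock 49.95 tcp [ 0.5044 -0.3401  0.0952] tool mm [0.5 2.  4.2] yaw y-axis [ 0.263  0.965 -0.   ] w 0.0472 F [-0.1  0.3 -1.7] j [ 0.13  0.61  0.5   1.87 -0.4   0.76  2.15]
```

Emit:
{"op": "step_arm", "data": {
  "moves": [
    {"rx": 0, "ry": 0, "rz": 0, "dx": 0, "dy": 2, "dz": 3, "gripper": -1},
    {"rx": 0, "ry": 0, "rz": 0, "dx": 0, "dy": 0, "dz": 1, "gripper": -1},
    {"rx": 0, "ry": 0, "rz": 0, "dx": 0, "dy": 0, "dz": 0, "gripper": -1},
    {"rx": 0, "ry": 0, "rz": 0, "dx": 0, "dy": 0, "dz": 0, "gripper": -1}
  ]
}}

```text
clock: 50.45
tcp_pos: [0.505, -0.3378, 0.091]
orientation: [0.416, 3.113, 0.001]
contact_force: [-0.3, 0.9, 4.7]
grip_width: 0.0469
gripper_force: 52.0
```

Run:
```python
from h import *
go(.4463,.2503,.087)
```

```text
clock 50.45 tcp [ 0.505  -0.3378  0.091 ] tool mm [211.1 552.1   4. ] yaw y-axis [0.263 0.965 0.   ] w 0.0469 F [-0.3  0.9  4.7] j [ 0.13  0.61  0.49  1.87 -0.41  0.76  2.15]
```

Emit:
{"op": "step_arm", "data": {
  "moves": [
    {"rx": 0, "ry": 0, "rz": 0, "dx": 0, "dy": 0, "dz": 0, "gripper": 1},
    {"rx": 0, "ry": 0, "rz": 0, "dx": 0, "dy": 0, "dz": 0, "gripper": 1},
    {"rx": 0, "ry": 0, "rz": 0, "dx": 0, "dy": 0, "dz": 0, "gripper": 1},
    {"rx": 0, "ry": 0, "rz": 0, "dx": 0, "dy": 0, "dz": -20, "gripper": 1},
    {"rx": 0, "ry": 0, "rz": 0, "dx": 0, "dy": 0, "dz": -45, "gripper": 1},
    {"rx": 0, "ry": 0, "rz": 0, "dx": 0, "dy": 0, "dz": -50, "gripper": 1},
    {"rx": 0, "ry": 0, "rz": 0, "dx": 2, "dy": 12, "dz": -40, "gripper": 1},
    {"rx": 0, "ry": 0, "rz": 0, "dx": 5, "dy": 35, "dz": 0, "gripper": 1},
    {"rx": 0, "ry": 0, "rz": 0, "dx": 10, "dy": 50, "dz": 0, "gripper": 1},
    {"rx": 0, "ry": 0, "rz": 0, "dx": 15, "dy": 55, "dz": 0, "gripper": 1},
    {"rx": 0, "ry": 0, "rz": 0, "dx": 15, "dy": 55, "dz": 0, "gripper": 1},
    {"rx": 0, "ry": 0, "rz": 0, "dx": 20, "dy": 55, "dz": 0, "gripper": 1},
    {"rx": 0, "ry": 0, "rz": 0, "dx": 20, "dy": 55, "dz": 0, "gripper": 1},
    {"rx": 0, "ry": 0, "rz": 0, "dx": 25, "dy": 55, "dz": 0, "gripper": 1},
    {"rx": 0, "ry": 0, "rz": 0, "dx": 25, "dy": 55, "dz": 0, "gripper": 1},
    {"rx": 0, "ry": 0, "rz": 0, "dx": 25, "dy": 50, "dz": 0, "gripper": 1},
    {"rx": 0, "ry": 0, "rz": 0, "dx": 24, "dy": 40, "dz": 0, "gripper": 1},
    {"rx": 0, "ry": 0, "rz": 0, "dx": 20, "dy": 25, "dz": 0, "gripper": 1},
    {"rx": 0, "ry": 0, "rz": 0, "dx": 5, "dy": 10, "dz": 0, "gripper": 1},
    {"rx": 0, "ry": 0, "rz": 0, "dx": 0, "dy": 0, "dz": 0, "gripper": 1}
  ]
}}

```text
clock: 52.95
tcp_pos: [0.4463, 0.2499, 0.246]
orientation: [0.416, 3.113, 0.001]
contact_force: [-0.2, -1.0, -0.0]
grip_width: 0.0859
gripper_force: 0.0
```

Run:
```python
from h import *
go(.4463,.2503,.087)
```

```text
clock 52.95 tcp [0.4463 0.2499 0.246 ] tool mm [  0.2   0.3 159. ] yaw y-axis [0.263 0.965 0.001] w 0.0859 F [-0.2 -1.  -0. ] j [-0.95  0.22  0.37  1.97 -0.1   0.97  0.77]
```

Emit:
{"op": "step_arm", "data": {
  "moves": [
    {"rx": 0, "ry": 0, "rz": 0, "dx": 0, "dy": 0, "dz": 20, "gripper": 1},
    {"rx": 0, "ry": 0, "rz": 0, "dx": 0, "dy": 0, "dz": 40, "gripper": 1},
    {"rx": 0, "ry": 0, "rz": 0, "dx": 0, "dy": 0, "dz": 40, "gripper": 1},
    {"rx": 0, "ry": 0, "rz": 0, "dx": 0, "dy": 0, "dz": 35, "gripper": 1},
    {"rx": 0, "ry": 0, "rz": 0, "dx": 0, "dy": 0, "dz": 18, "gripper": 1},
    {"rx": 0, "ry": 0, "rz": 0, "dx": 0, "dy": 0, "dz": 5, "gripper": 1},
    {"rx": 0, "ry": 0, "rz": 0, "dx": 0, "dy": 0, "dz": 0, "gripper": 1},
    {"rx": 0, "ry": 0, "rz": 0, "dx": 0, "dy": 0, "dz": 0, "gripper": 1},
    {"rx": 0, "ry": 0, "rz": 0, "dx": 0, "dy": 0, "dz": 0, "gripper": -1},
    {"rx": 0, "ry": 0, "rz": 0, "dx": 0, "dy": 0, "dz": 0, "gripper": -1},
    {"rx": 0, "ry": 0, "rz": 0, "dx": 0, "dy": 0, "dz": 0, "gripper": -1},
    {"rx": 0, "ry": 0, "rz": 0, "dx": 0, "dy": 0, "dz": 0, "gripper": -1},
    {"rx": 0, "ry": 0, "rz": 0, "dx": 0, "dy": 0, "dz": 0, "gripper": -1}
  ]
}}

```text
clock: 54.58
tcp_pos: [0.4461, 0.2505, 0.0879]
orientation: [0.416, 3.114, 0.001]
contact_force: [-1.2, -0.1, 6.2]
grip_width: 0.047
gripper_force: 50.5
```

Run:
```python
from h import *
go(.4417,-.245,.091)
```

```text
clock 54.58 tcp [0.4461 0.2505 0.0879] tool mm [-125.8 -479.3   -3.4] yaw y-axis [0.263 0.965 0.001] w 0.047 F [-1.2 -0.1  6.2] j [-0.88  0.46  0.3   2.09 -0.23  0.62  0.89]
```

Emit:
{"op": "step_arm", "data": {
  "moves": [
    {"rx": 0, "ry": 0, "rz": 0, "dx": 0, "dy": 0, "dz": -10, "gripper": -1},
    {"rx": 0, "ry": 0, "rz": 0, "dx": 0, "dy": 0, "dz": -30, "gripper": -1},
    {"rx": 0, "ry": 0, "rz": 0, "dx": 0, "dy": 0, "dz": -45, "gripper": -1},
    {"rx": 0, "ry": 0, "rz": 0, "dx": 0, "dy": 0, "dz": -45, "gripper": -1},
    {"rx": 0, "ry": 0, "rz": 0, "dx": -5, "dy": -10, "dz": -25, "gripper": -1},
    {"rx": 0, "ry": 0, "rz": 0, "dx": -15, "dy": -30, "dz": 0, "gripper": -1},
    {"rx": 0, "ry": 0, "rz": 0, "dx": -20, "dy": -45, "dz": 0, "gripper": -1},
    {"rx": 0, "ry": 0, "rz": 0, "dx": -20, "dy": -50, "dz": 0, "gripper": -1},
    {"rx": 0, "ry": 0, "rz": 0, "dx": -20, "dy": -50, "dz": 0, "gripper": -1},
    {"rx": 0, "ry": 0, "rz": 0, "dx": -15, "dy": -50, "dz": 0, "gripper": -1},
    {"rx": 0, "ry": 0, "rz": 0, "dx": -15, "dy": -50, "dz": 0, "gripper": -1},
    {"rx": 0, "ry": 0, "rz": 0, "dx": -10, "dy": -50, "dz": 0, "gripper": -1},
    {"rx": 0, "ry": 0, "rz": 0, "dx": -6, "dy": -50, "dz": 0, "gripper": -1},
    {"rx": 0, "ry": 0, "rz": 0, "dx": 0, "dy": -45, "dz": 0, "gripper": -1},
    {"rx": 0, "ry": 0, "rz": 0, "dx": 0, "dy": -35, "dz": 0, "gripper": -1},
    {"rx": 0, "ry": 0, "rz": 0, "dx": 0, "dy": -14, "dz": 0, "gripper": -1},
    {"rx": 0, "ry": 0, "rz": 0, "dx": 0, "dy": 0, "dz": 0, "gripper": -1},
    {"rx": 0, "ry": 0, "rz": 0, "dx": 0, "dy": 0, "dz": 0, "gripper": -1},
    {"rx": 0, "ry": 0, "rz": 0, "dx": 0, "dy": 0, "dz": 0, "gripper": -1}
  ]
}}

```text
clock: 56.95
tcp_pos: [0.4421, -0.2436, 0.2422]
orientation: [-0.412, -3.114, -0.001]
contact_force: [0.2, 0.5, -2.6]
grip_width: 0.0469
gripper_force: 52.1
```

Run:
```python
from h import *
go(.4417,-.245,.090)
```

```text
clock 56.95 tcp [ 0.4421 -0.2436  0.2422] tool mm [  0.   -1.5 152.2] yaw y-axis [0.26  0.966 0.001] w 0.0469 F [ 0.2  0.5 -2.6] j [-0.2   0.24  0.69  2.   -0.19  0.96  1.89]
```

Emit:
{"op": "step_arm", "data": {
  "moves": [
    {"rx": 0, "ry": 0, "rz": 0, "dx": 0, "dy": 0, "dz": 20, "gripper": -1},
    {"rx": 0, "ry": 0, "rz": 0, "dx": 0, "dy": 0, "dz": 40, "gripper": -1},
    {"rx": 0, "ry": 0, "rz": 0, "dx": 0, "dy": 0, "dz": 40, "gripper": -1},
    {"rx": 0, "ry": 0, "rz": 0, "dx": 0, "dy": 0, "dz": 30, "gripper": -1},
    {"rx": 0, "ry": 0, "rz": 0, "dx": 0, "dy": 0, "dz": 13, "gripper": -1},
    {"rx": 0, "ry": 0, "rz": 0, "dx": 0, "dy": 0, "dz": 5, "gripper": -1},
    {"rx": 0, "ry": 0, "rz": 0, "dx": 0, "dy": 0, "dz": 0, "gripper": -1},
    {"rx": 0, "ry": 0, "rz": 0, "dx": 0, "dy": 0, "dz": 0, "gripper": -1},
    {"rx": 0, "ry": 0, "rz": 0, "dx": 0, "dy": 0, "dz": 0, "gripper": -1}
  ]
}}

```text
clock: 58.08
tcp_pos: [0.4421, -0.2452, 0.095]
orientation: [0.416, 3.113, -0.0]
contact_force: [-0.5, -0.2, -2.8]
grip_width: 0.0469
gripper_force: 52.1
```

Run:
```python
from h import *
go(.4417,-.245,.090)
```

```text
clock 58.08 tcp [ 0.4421 -0.2452  0.095 ] tool mm [0.4 0.1 5. ] yaw y-axis [0.263 0.965 0.   ] w 0.0469 F [-0.5 -0.2 -2.8] j [-0.06  0.48  0.55  2.12 -0.41  0.65  2.08]
```

Emit:
{"op": "step_arm", "data": {
  "moves": [
    {"rx": 0, "ry": 0, "rz": 0, "dx": 0, "dy": 0, "dz": 3, "gripper": -1},
    {"rx": 0, "ry": 0, "rz": 0, "dx": 0, "dy": 0, "dz": 2, "gripper": -1},
    {"rx": 0, "ry": 0, "rz": 0, "dx": 0, "dy": 0, "dz": 0, "gripper": -1},
    {"rx": 0, "ry": 0, "rz": 0, "dx": 0, "dy": 0, "dz": 0, "gripper": -1}
  ]
}}

```text
clock: 58.58
tcp_pos: [0.4419, -0.2451, 0.0899]
orientation: [0.416, 3.113, 0.001]
contact_force: [-1.6, 2.0, 7.5]
grip_width: 0.0473
gripper_force: 53.1
```

Standing. I release, lift and move aside over the free area between tray and mat.

Emit:
{"op": "step_arm", "data": {
  "moves": [
    {"rx": 0, "ry": 0, "rz": 0, "dx": 0, "dy": 0, "dz": 0, "gripper": 1},
    {"rx": 0, "ry": 0, "rz": 0, "dx": 0, "dy": 0, "dz": 0, "gripper": 1},
    {"rx": 0, "ry": 0, "rz": 0, "dx": 0, "dy": 0, "dz": 0, "gripper": 1},
    {"rx": 0, "ry": 0, "rz": 0, "dx": 0, "dy": 0, "dz": -20, "gripper": 1},
    {"rx": 0, "ry": 0, "rz": 0, "dx": 0, "dy": 0, "dz": -45, "gripper": 1},
    {"rx": 0, "ry": 0, "rz": 0, "dx": 0, "dy": 0, "dz": -50, "gripper": 1},
    {"rx": 0, "ry": 0, "rz": 0, "dx": 0, "dy": 10, "dz": -50, "gripper": 1},
    {"rx": 0, "ry": 0, "rz": 0, "dx": 0, "dy": 30, "dz": 0, "gripper": 1},
    {"rx": 0, "ry": 0, "rz": 0, "dx": 5, "dy": 55, "dz": 0, "gripper": 1},
    {"rx": 0, "ry": 0, "rz": 0, "dx": 10, "dy": 55, "dz": 0, "gripper": 1},
    {"rx": 0, "ry": 0, "rz": 0, "dx": 10, "dy": 55, "dz": 0, "gripper": 1},
    {"rx": 0, "ry": 0, "rz": 0, "dx": 10, "dy": 55, "dz": 0, "gripper": 1},
    {"rx": 0, "ry": 0, "rz": 0, "dx": 10, "dy": 55, "dz": 0, "gripper": 1},
    {"rx": 0, "ry": 0, "rz": 0, "dx": 10, "dy": 55, "dz": 0, "gripper": 1},
    {"rx": 0, "ry": 0, "rz": 0, "dx": 10, "dy": 55, "dz": 0, "gripper": 1},
    {"rx": 0, "ry": 0, "rz": 0, "dx": 5, "dy": 30, "dz": 0, "gripper": 1},
    {"rx": 0, "ry": 0, "rz": 0, "dx": 0, "dy": 0, "dz": 0, "gripper": 1},
    {"rx": 0, "ry": 0, "rz": 0, "dx": 0, "dy": 0, "dz": 0, "gripper": 1}
  ]
}}

```text
clock: 60.82
tcp_pos: [0.4935, 0.2111, 0.2541]
orientation: [-0.418, -3.113, 0.001]
contact_force: [-0.2, 0.0, -1.0]
grip_width: 0.0852
gripper_force: 0.0
```

Run:
```python
from h import *
t=grab('top','t9.png'); s=grab('scene','s9.png')
cv2.imwrite('pics/f1.png',cv2.resize(t[195:330,320:475],(689,600),interpolation=cv2.INTER_CUBIC))
cv2.imwrite('pics/f2.png',cv2.resize(s[180:335,85:292],(800,599),interpolation=cv2.INTER_CUBIC))
```

```text
(no output)
```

View pics/f1.png

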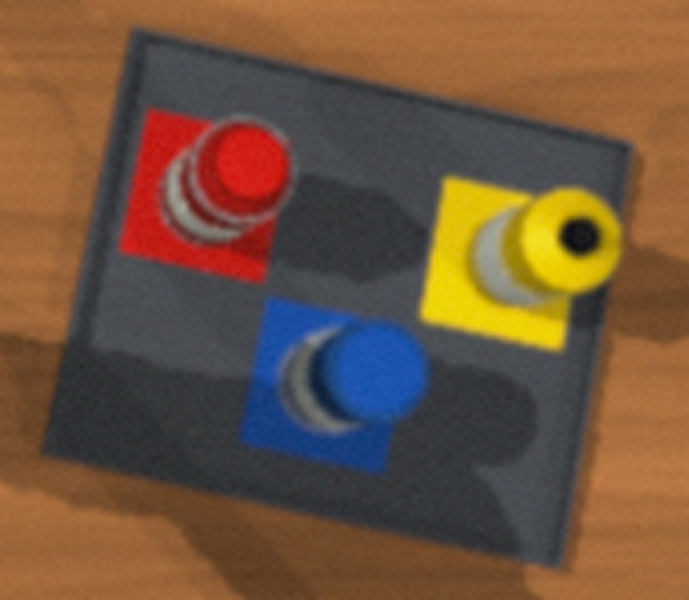

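View pics/f2.png

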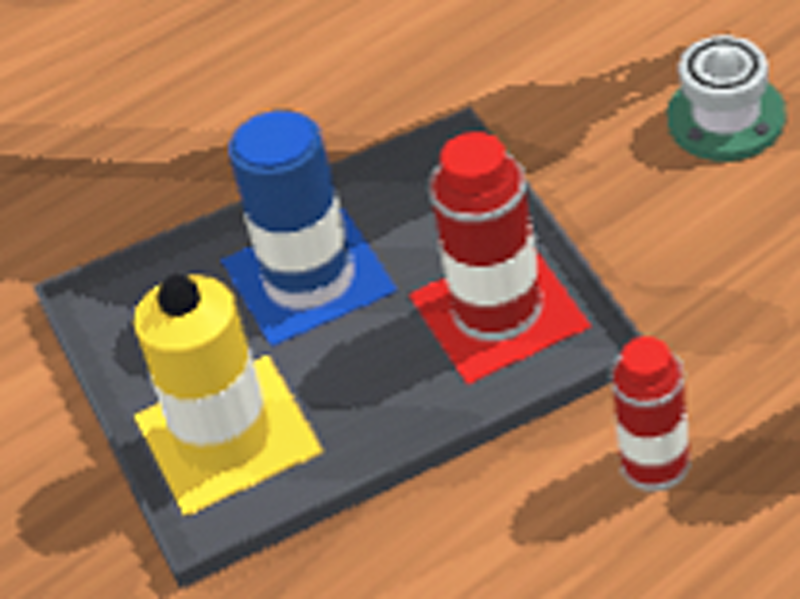

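The final views show red, yellow and blue upright on their own pads and the bearing seated at f2 px (722,65). I do a quick numeric check of the centring.

Run:
```python
from h import *
k=155/689;q=135/600
for n,p,s,z,c in (('red',(252,160),(473,152),.125,(.5366,-.1858)),('yel',(579,237),(178,288),.123,(.5035,-.338)),('blue',(376,371),(274,137),.113,(.4417,-.245))):
    A=ray('top',[[(p[0]+.5)*k-.5+320,(p[1]+.5)*q-.5+195]],z)[0,:2]; B=ray('scene',[[(s[0]+.5)*207/800-.5+85,(s[1]+.5)*155/599-.5+180]],z)[0,:2]
    print(n,((A-c)*1000).round(1),((B-c)*1000).round(1))
```

```text
red [-0.2  0.1] [-1.6  0.6]
yel [-1.  1.] [ 3.5 -3.2]
blue [0.4 2. ] [ 1.3 -0.3]
```

All are within about 3 mm of their pad centres, and the arm is clear. I hand in.

```bash
python3 -c "
from h import *
print(r.hand_in())"
```

```text
the job is handed in; nothing more can be done
None
```

The job was handed in at about 61 s of the 141 s allowed: the bearing sits flat on the spindle shoulder, each container stands upright within about 3 mm (by camera) of its own pad's centre, and the gripper is open and clear; the verdict was not shown.

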